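Clip, expose and put away chamber slides

ROBOT

A 6-joint arm with a two-finger parallel gripper is mounted at the origin on the work surface. World frame = base frame: x ahead of the robot, y to its left, z up, the work surface at z = 0. Lengths are in m, angles in rad, forces in N, time in s.
With the tool pointing down it reaches from about 0.25 to 0.775 m from the base axis. Payload 4 kg.
Tool frame: the origin (TCP) lies midway between the tips of the shut fingers; the grasp point (between the pads) lies 19 mm behind it; z points along the fingers, y is the direction in which the jaws open and shut (so a half turn about z gives the same grasp; the last joint's range is limited). The gripper opens to 94 mm and grips with 3 to 60 N. Pads are 16 mm wide; open, the fingers measure 119 mm over their backs; the gripper's body (75 mm by 177 mm) begins 78 mm behind the grasp point.
Start: joints at [-1.444, 0.087, 1.371, -0, 1.684, -0.103], TCP at [0.125, -0.536, 0.206] pointing down, gripper open.
Joint ranges: [-3.1, 3.1], [-0.76, 2.03], [0.27, 2.55], [-1.08, 4.22], [0.17, 2.65], [-2.57, 2.57]. Speed limits (rad/s): [2.79, 2.79, 3.14, 3.14, 3.14, 3.14].

INTERFACE

Orientations are given as [roll, pitch, yaw] about the fixed x, y, z axes, in that order (R = Rz(yaw) Ry(pitch) Rx(roll)).
In Python, from bench import robot gives the robot as it stands.
- The arm moves only by the tool drive_tool, never from a script. Its argument "series" is a list that holds one entry, the list of rows, each a list of 7 numbers: the turn, a rotation vector about the tool's x, y, z in rad, then the shift along the tool's x, y, z in cm, then the opening in per cent of the stroke, from 0 (shut) to 100 (fully open). In form: [[[rx, ry, rz, tx, ty, tz, fingers], ...]]. A call has 1 to 20 rows; each row is the pose to reach, as a shift and turn from the pose measured when the call began, along the tool's axes at that moment; what a row does not reach only later rows make up. A row lasts 1/10 s, in which the tool goes at most 50 mm and 8.59 degrees, less where a joint would pass 70% of its speed; a pose out of reach is approached as far as the arm can. A call with a gripper value outside its range is refused whole. The fingers move at their own pace and stop on an object; the grip force is fixed at half the most. Time passes only in rows, so rows that repeat a pose let the fingers close. It gives the time, the measured TCP pose, the force and the opening at its end, in the units of the state.
- robot.get_obs(): the state, without advancing time (a new reading comes with each control period).
- robot.snapshot(name): name is "scene" or "top" or "wrist"; returns a dict with "img" (480x640x3 uint8, blue, green, red), "depth" (480x640 float32, m along the optical axis (not along the pixel's ray), 0 where there is no reading), "vertical_fov" (degrees; the focal length in pixels is half the picture's height over the tangent of half this angle, whatever the lens; pixels are square), "cx", "cy" (the principal point, pixels), "rvec" (rotation vector, rad) and "tvec" (3), from world to camera coordinates, as OpenCV has them. Camera axes: x right, y down, z forward; pixel columns grow to the right and rows downward; lengths in m; the calibration is good to about 2 mm. The wrist camera is an equidistant fisheye: a pixel r from the principal point sees the ray r / f radians off the axis. A picture is of the moment at which its call begins.
- robot.close_job(): hands the job in, once; it reports no verdict.
The state is a dict: "time": time; "joint_positions": joint angles; "qvel": joint speeds; "joint_torque": joint torques, N m; "tool_pos": TCP position; "ee_rot": TCP orientation; "wrist_force": force on the tool from outside, world axes, zero at the start; "wrist_torque": the same for the moment, N m; "width": finger opening in m.
Only numpy, scipy, OpenCV 4.12 (cv2) and the standard library are available. Lean on these libraries where they do the work, as an engineer would, in place of code of your own. Each camera call takes 0.05 s, during which the arm holds its last target.

TASK

Open the slide case until its lid leans back on its stop. Lay every chamber slide flat in its own bay of the imaging stage, between the pins with its bare glass end towards the clips, swing each one's spring clip onto that glass end, and with all of them clipped press the exposure key fully down. Then swing all clips clear again to the front and put every slide away flat, wells up and side by side in the case, leaving the lid open and the other things where they are.

Things in the scene. Friction and masses are not known exactly. Their poses are not given: they have to be found in the camera images.
- stage: grey imaging stage, a fixed plate 160 x 250 x 12 mm with three equal bays 78 mm apart along y. Origin on its underside; z up; plate spans x -70 (front, robot side) to +90, y -125 to +125. Each bay is a white strip along x that takes one slide flat between six steel pins (4 mm tall, 2 mm play): two at the far end, two beside each long edge near the slide's ends, none beside the grasp
- case_in (a point): centre of the inner floor (102 x 232 mm, flat) of the grey slide case, fixed to the bench: outside 110 (x) x 240 (y) x 30 mm tall, walls and floor 4 mm, so 4 mm above the bench. z up, -x is the front. A see-through lid lies over it; its hinge runs along y over the far (+x) rim, 55 mm in x and 28 mm in z from this point
- lid (a joint): angle of the case lid: 0 shut, grows as the front edge lifts, 1.8 = leaning back past upright on its stop, where gravity keeps it; below about 1.57 it falls shut. Light (120 g), loose hinge
- lid_handle (a point): middle of the lid's round black handle bar, 10 mm thick, 72 mm long along y, 32 mm above the bench when shut: an open loop in the lid's plane, 39 mm clear between bar and lid edge, 60 mm between the loop's arms. Circles the hinge at 152 mm. Pinched from above, it can turn between the fingers of a gripper that stays pointing down
- key (a joint): travel of the exposure key: 0 up, 0.006 m fully down; spring return, fully down takes 5 N; counts as pressed beyond 0.004
- key_top (a point): centre of the top of the exposure key, a round white push button of 28 mm diameter in a small grey housing fixed to the bench between stage and case; pressed straight down
- slide0_mid (a point): a chamber slide (2 or 3, all alike; may be absent): glass base 76 x 26 x 3 mm with a white block of open wells 52 x 26 x 9 mm on it, 12 mm tall in all, 40 g. Point: centre of the block, 6 mm above the underside; x along the slide to its bare glass end, z up. Block reaches 26 mm either way along x; glass 46 mm to +x (last 20 bare), 30 mm to -x. Grasp across the 26 mm
- slide0_lip (a point): centre of that slide's bare glass end, on top of the glass (3 mm above the underside), 36 mm from the block's centre
- bay0 (a point): where a slide's block centre (slide_mid) lies when home in this bay, 18 mm above the bench; axes as stage. The slide's x then points along -x here, its slide_lip at x = -36 mm. The pivot screw of this bay's clip stands at x = -68, y = -30 mm from here
- clip0 (a joint): angle of this bay's steel spring clip: 0 clear, at the front; grows clockwise from above; pivot-to-post line points at 2.27 rad minus this angle in the stage frame (from x, counter-clockwise). Foot meets the glass edge near 1.2, rides 1 mm up onto it (a few N), is mid-way on the bare glass at 1.52; stop at 1.62. Stays where left (0.5 N of friction at the post)
- clip0_knob (a point): middle of the clip's upright round finger post, 10 mm thick, black sleeve, 36 mm from the pivot; 40 mm above the bench (post from 20 to 50 mm); moves in a level arc. The clip's foot is on the same line 44 mm from the pivot, 2 mm above the plate when free
- slide1_mid (a point): a chamber slide (2 or 3, all alike; may be absent): glass base 76 x 26 x 3 mm with a white block of open wells 52 x 26 x 9 mm on it, 12 mm tall in all, 40 g. Point: centre of the block, 6 mm above the underside; x along the slide to its bare glass end, z up. Block reaches 26 mm either way along x; glass 46 mm to +x (last 20 bare), 30 mm to -x. Grasp across the 26 mm
- slide1_lip (a point): centre of that slide's bare glass end, on top of the glass (3 mm above the underside), 36 mm from the block's centre
- bay1 (a point): where a slide's block centre (slide_mid) lies when home in this bay, 18 mm above the bench; axes as stage. The slide's x then points along -x here, its slide_lip at x = -36 mm. The pivot screw of this bay's clip stands at x = -68, y = -30 mm from here
- clip1 (a joint): angle of this bay's steel spring clip: 0 clear, at the front; grows clockwise from above; pivot-to-post line points at 2.27 rad minus this angle in the stage frame (from x, counter-clockwise). Foot meets the glass edge near 1.2, rides 1 mm up onto it (a few N), is mid-way on the bare glass at 1.52; stop at 1.62. Stays where left (0.5 N of friction at the post)
- clip1_knob (a point): middle of the clip's upright round finger post, 10 mm thick, black sleeve, 36 mm from the pivot; 40 mm above the bench (post from 20 to 50 mm); moves in a level arc. The clip's foot is on the same line 44 mm from the pivot, 2 mm above the plate when free
- slide2_mid (a point): a chamber slide (2 or 3, all alike; may be absent): glass base 76 x 26 x 3 mm with a white block of open wells 52 x 26 x 9 mm on it, 12 mm tall in all, 40 g. Point: centre of the block, 6 mm above the underside; x along the slide to its bare glass end, z up. Block reaches 26 mm either way along x; glass 46 mm to +x (last 20 bare), 30 mm to -x. Grasp across the 26 mm
- slide2_lip (a point): centre of that slide's bare glass end, on top of the glass (3 mm above the underside), 36 mm from the block's centre
- bay2 (a point): where a slide's block centre (slide_mid) lies when home in this bay, 18 mm above the bench; axes as stage. The slide's x then points along -x here, its slide_lip at x = -36 mm. The pivot screw of this bay's clip stands at x = -68, y = -30 mm from here
- clip2 (a joint): angle of this bay's steel spring clip: 0 clear, at the front; grows clockwise from above; pivot-to-post line points at 2.27 rad minus this angle in the stage frame (from x, counter-clockwise). Foot meets the glass edge near 1.2, rides 1 mm up onto it (a few N), is mid-way on the bare glass at 1.52; stop at 1.62. Stays where left (0.5 N of friction at the post)
- clip2_knob (a point): middle of the clip's upright round finger post, 10 mm thick, black sleeve, 36 mm from the pivot; 40 mm above the bench (post from 20 to 50 mm); moves in a level arc. The clip's foot is on the same line 44 mm from the pivot, 2 mm above the plate when free
- drop_bottle: small dropper bottle, 36 mm across, 70 mm tall, a bystander; origin at its underside
- tip_rack: small orange rack 75 x 55 x 30 mm, a bystander; origin at its underside
- beaker: glass beaker 54 mm across, 60 mm tall, a bystander; origin at its underside

How it is judged:
On the way, in this order (a step that is already met when the one before it is completed fails the run):
1. every slide lies home in a bay with that bay's clip on its bare glass end (((horizontal distance between slide0_mid and bay0 below 0.008 m and x of slide0_lip in the frame of bay0 below -0.025 m and angle between the x axis of slide0_mid and the x axis of bay0, either way round below 0.15 rad and z of slide0_mid in the frame of bay0 below 0.0025 m and angle between slide0_mid's own z axis and vertical below 0.08 rad and value of joint clip0 above 1.35 rad) or (horizontal distance between slide0_mid and bay1 below 0.008 m and x of slide0_lip in the frame of bay1 below -0.025 m and angle between the x axis of slide0_mid and the x axis of bay1, either way round below 0.15 rad and z of slide0_mid in the frame of bay1 below 0.0025 m and angle between slide0_mid's own z axis and vertical below 0.08 rad and value of joint clip1 above 1.35 rad) or (horizontal distance between slide0_mid and bay2 below 0.008 m and x of slide0_lip in the frame of bay2 below -0.025 m and angle between the x axis of slide0_mid and the x axis of bay2, either way round below 0.15 rad and z of slide0_mid in the frame of bay2 below 0.0025 m and angle between slide0_mid's own z axis and vertical below 0.08 rad and value of joint clip2 above 1.35 rad)) and ((horizontal distance between slide1_mid and bay0 below 0.008 m and x of slide1_lip in the frame of bay0 below -0.025 m and angle between the x axis of slide1_mid and the x axis of bay0, either way round below 0.15 rad and z of slide1_mid in the frame of bay0 below 0.0025 m and angle between slide1_mid's own z axis and vertical below 0.08 rad and value of joint clip0 above 1.35 rad) or (horizontal distance between slide1_mid and bay1 below 0.008 m and x of slide1_lip in the frame of bay1 below -0.025 m and angle between the x axis of slide1_mid and the x axis of bay1, either way round below 0.15 rad and z of slide1_mid in the frame of bay1 below 0.0025 m and angle between slide1_mid's own z axis and vertical below 0.08 rad and value of joint clip1 above 1.35 rad) or (horizontal distance between slide1_mid and bay2 below 0.008 m and x of slide1_lip in the frame of bay2 below -0.025 m and angle between the x axis of slide1_mid and the x axis of bay2, either way round below 0.15 rad and z of slide1_mid in the frame of bay2 below 0.0025 m and angle between slide1_mid's own z axis and vertical below 0.08 rad and value of joint clip2 above 1.35 rad)) and ((horizontal distance between slide2_mid and bay0 below 0.008 m and x of slide2_lip in the frame of bay0 below -0.025 m and angle between the x axis of slide2_mid and the x axis of bay0, either way round below 0.15 rad and z of slide2_mid in the frame of bay0 below 0.0025 m and angle between slide2_mid's own z axis and vertical below 0.08 rad and value of joint clip0 above 1.35 rad) or (horizontal distance between slide2_mid and bay1 below 0.008 m and x of slide2_lip in the frame of bay1 below -0.025 m and angle between the x axis of slide2_mid and the x axis of bay1, either way round below 0.15 rad and z of slide2_mid in the frame of bay1 below 0.0025 m and angle between slide2_mid's own z axis and vertical below 0.08 rad and value of joint clip1 above 1.35 rad) or (horizontal distance between slide2_mid and bay2 below 0.008 m and x of slide2_lip in the frame of bay2 below -0.025 m and angle between the x axis of slide2_mid and the x axis of bay2, either way round below 0.15 rad and z of slide2_mid in the frame of bay2 below 0.0025 m and angle between slide2_mid's own z axis and vertical below 0.08 rad and value of joint clip2 above 1.35 rad))), for 0.3 s.
2. the key is pressed down while all slides are clipped (all of step 1 and value of joint key above 0.004 m), for 0.05 s.
3. all clips are swung clear (value of joint each of clip0, clip1, clip2 below 0.6 rad), for 0.2 s.
At the end, for the whole second after the job is handed in: every slide lies flat (within 0.1 rad), wells up, inside the case on its floor, none on top of another; all clips are clear (angle below 0.6 rad); the lid leans open on its stop (above 1.6 rad) (all of step 3 and x of slide0_mid in the frame of case_in between -0.052 and 0.052 m and x of slide0_lip in the frame of case_in between -0.052 and 0.052 m and y of slide0_mid in the frame of case_in between -0.116 and 0.116 m and y of slide0_lip in the frame of case_in between -0.116 and 0.116 m and z of each of slide0_mid, slide1_mid, slide2_mid in the frame of case_in below 0.0095 m and angle between each of slide0_mid, slide1_mid, slide2_mid's own z axis and vertical below 0.1 rad and x of slide1_mid in the frame of case_in between -0.052 and 0.052 m and x of slide1_lip in the frame of case_in between -0.052 and 0.052 m and y of slide1_mid in the frame of case_in between -0.116 and 0.116 m and y of slide1_lip in the frame of case_in between -0.116 and 0.116 m and x of slide2_mid in the frame of case_in between -0.052 and 0.052 m and x of slide2_lip in the frame of case_in between -0.052 and 0.052 m and y of slide2_mid in the frame of case_in between -0.116 and 0.116 m and y of slide2_lip in the frame of case_in between -0.116 and 0.116 m and value of joint lid above 1.6 rad); the robot touches nothing.
It fails at once if the drop bottle is knocked away (more than 40 mm) (distance of drop_bottle from where it was at the start of the episode above 0.04 m).
It fails at once if the tip rack is knocked away (more than 40 mm) (distance of tip_rack from where it was at the start of the episode above 0.04 m).
It fails at once if the beaker is knocked away (more than 40 mm) (distance of beaker from where it was at the start of the episode above 0.04 m).
Of slide0, slide1, slide2 only 2 to 3 are there at a start; the rules pass over those that are not, and their reading is None.
At some moment in a run one of slide0, slide1, slide2 may be knocked a few centimetres aside while the robot is not near it.
Once in a run the grip may slacken for a moment while it holds something.
It also fails if it takes over 210 s, if anything falls off the work surface, if the arm or the gripper's body presses on something with over 40 N, if the wrist force passes 120 N, or if a joint passes its speed limit or range.

## Working session

There is one attempt and no reset: what is moved stays moved. The work goes in short steps, Python scripts to look and compute and a tool call to move; the robot and the scene stay as the last step left them, time stands still between calls to the robot, and variables do not carry over. Pictures are saved under pics/ and viewed, and the job is handed in when it is done.

Besides the shell and the picture viewer there is one more tool, called after "Call:" as name(argument=value, ...) on one line, values as JSON. drive_tool: Moves the arm, as the interface text tells. Its arguments: {"type":"object","properties":{"series":{"type":"array","items":{"type":"array","items":{"type":"array","items":{"type":"number"}}}}},"required":["series"]}

```bash
ls; mkdir -p pics; python3 - <<'E'
from bench import robot
import cv2,numpy as np
print(robot.get_obs())
for n in ("scene","top","wrist"):
    s=robot.snapshot(n); cv2.imwrite(f"pics/a_{n}.png",s["img"]); np.savez(f"a_{n}.npz",**s)
    print(n,s["vertical_fov"],s["cx"],s["cy"],s["rvec"],s["tvec"])
E
```

```text
pics
{'time': 0.0, 'joint_positions': array([-1.44412214e+00,  8.79735261e-02,  1.37223473e+00, -1.77497048e-05,
        1.68359109e+00, -1.03105169e-01]), 'qvel': array([-7.38348752e-05,  8.39659664e-04,  1.94725655e-03,  1.09741288e-03,
        6.70086568e-04, -7.72207358e-04]), 'joint_torque': array([-6.20433493e-04, -3.40180349e+01, -3.02432477e+01,  7.16757914e-02,
        3.30715394e-02, -1.81300757e-04]), 'tool_pos': array([ 0.12518734, -0.53500697,  0.20430396]), 'ee_rot': array([-3.13939586e+00, -2.09570744e-04,  2.29777146e-01]), 'wrist_force': array([ 1.26011931, -0.19270192,  0.30598913]), 'wrist_torque': array([-0.00122534,  0.03527602,  0.04037158]), 'width': 0.09349862094828405}
scene 45.49538872943992 317.96940675624927 242.49719881824973 [ 1.74410336  1.74810273 -0.75318482] [-0.01174573 -0.35606798  1.60212115]
top 57.26933349290548 320.6430692555753 243.6408596792809 [ 2.17973108 -2.17317501  0.09447564] [-0.0138737   0.55761522  0.82179207]
wrist 65.70646984690485 323.2341238586841 242.46736453926314 [-2.31577979  1.83697064  0.2143414 ] [-0.54890935 -0.02331449  0.38924059]
```

View pics/a_scene.png

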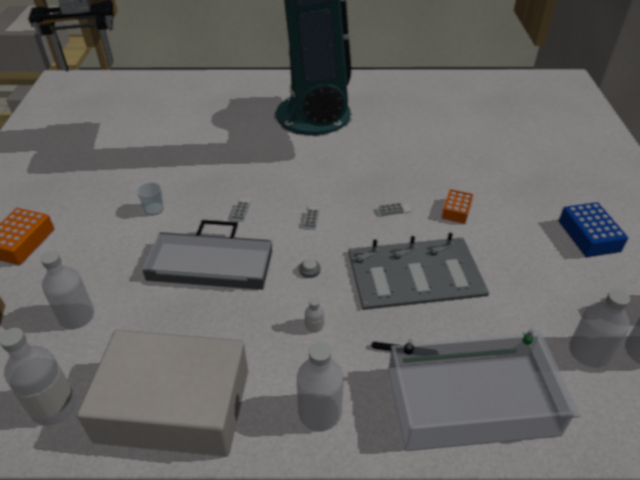

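View pics/a_top.png

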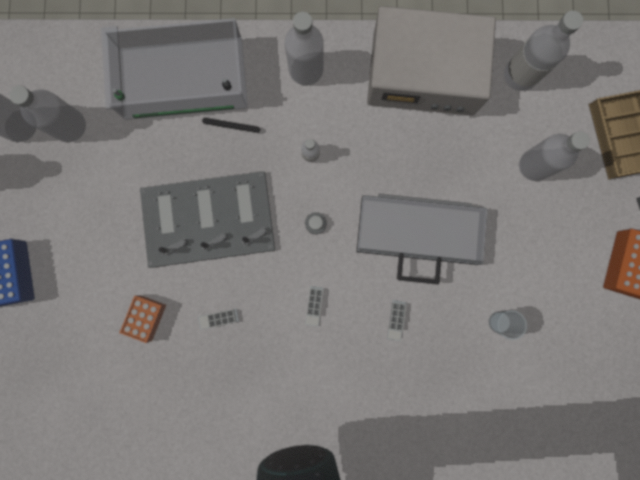

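View pics/a_wrist.png

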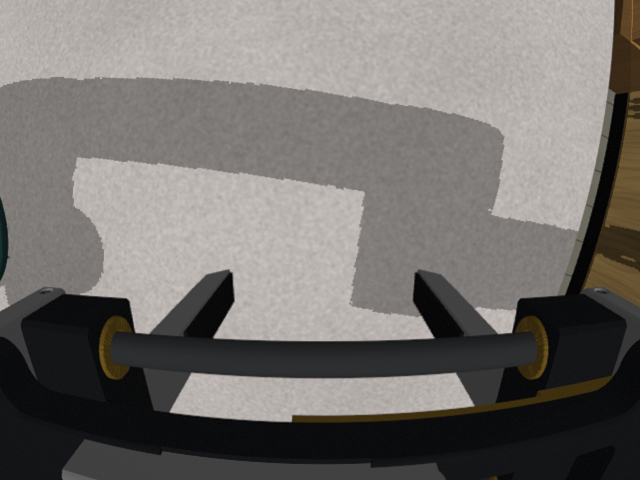

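```bash
cat > h.py <<'E'
import numpy as np,cv2
from scipy.spatial.transform import Rotation as R
def cam(s):
    f=240/np.tan(np.radians(float(s["vertical_fov"]))/2)
    Rm=R.from_rotvec(np.array(s["rvec"]).ravel()).as_matrix(); t=np.array(s["tvec"]).ravel()
    return f,float(s["cx"]),float(s["cy"]),Rm,t
def ray(s,u,v,fish=False):
    f,cx,cy,Rm,t=cam(s); x=(u-cx)/f;y=(v-cy)/f
    if fish:
        r=np.hypot(x,y); k=np.sin(r)/r if r>1e-9 else 1; d=np.array([x*k,y*k,np.cos(r)])
    else: d=np.array([x,y,1.])
    return -Rm.T@t, Rm.T@d
def onz(s,u,v,z,fish=False):
    c,d=ray(s,u,v,fish); return c+d*(z-c[2])/d[2]
def proj(s,p,fish=False):
    f,cx,cy,Rm,t=cam(s); q=Rm@np.array(p,float)+t
    if fish:
        th=np.arctan2(np.hypot(q[0],q[1]),q[2]); n=np.hypot(q[0],q[1]); return np.array([cx+f*th*q[0]/n,cy+f*th*q[1]/n])
    return np.array([cx+f*q[0]/q[2],cy+f*q[1]/q[2]])
E
python3 - <<'E'
from h import *
s=np.load("a_top.npz"); f,cx,cy,Rm,t=cam(s); print(f,-Rm.T@t)
s2=np.load("a_scene.npz"); f,cx,cy,Rm,t=cam(s2); print(f,-Rm.T@t)
im=s["img"]
def crop(n,x0,y0,x1,y1,k):
    c=cv2.resize(im[y0:y1,x0:x1],None,fx=k,fy=k,interpolation=cv2.INTER_CUBIC); cv2.imwrite(f"pics/{n}.png",c)
crop("c1",130,165,290,275,5); crop("c2",190,270,430,350,3); crop("c3",290,180,500,295,3.8)
for n,u,v,z in [("st",163,190,.012),("rack",142,318,.03),("beaker",500,322,.06),("bottle",310,145,.06),("key",316,222,.02),("handle",419,281,.032),("base",300,470,0)]: print(n,onz(s,u,v,z))
E
```

```text
439.55813262256567 [ 0.48383883 -0.01280155  0.86729783]
572.399626136803 [1.40515146 0.02142947 0.84782351]
st [0.66413465 0.29943162 0.012     ]
rack [0.41548198 0.32404184 0.03      ]
beaker [ 0.41274504 -0.33817835  0.06      ]
bottle [0.74068917 0.00836047 0.06      ]
key [ 0.60022694 -0.0030396   0.02      ]
handle [ 0.48654075 -0.19863312  0.032     ]
base [0.12902732 0.02564113 0.        ]
```

View pics/c1.png

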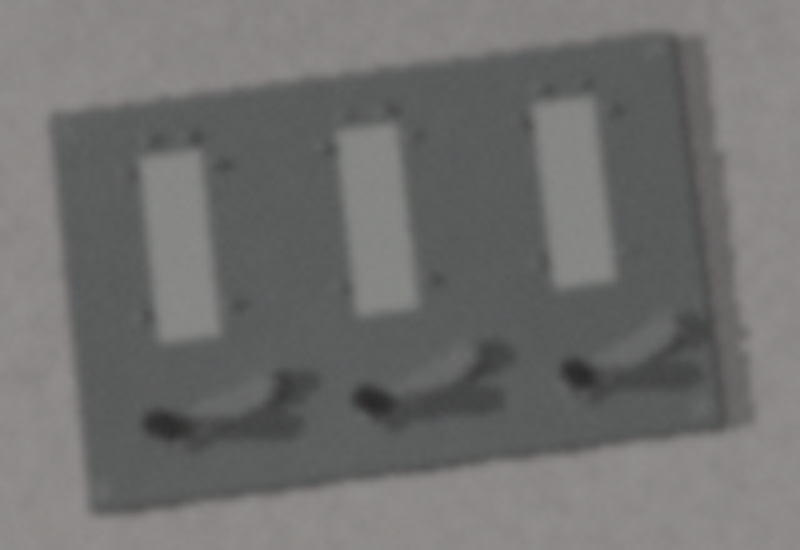

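View pics/c2.png

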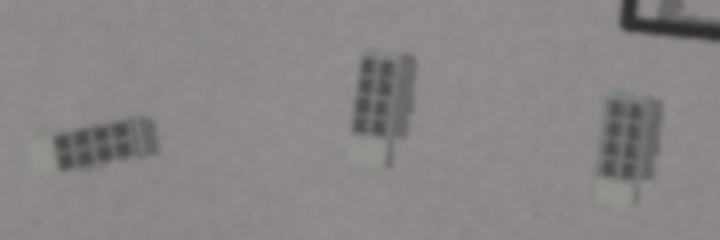

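View pics/c3.png

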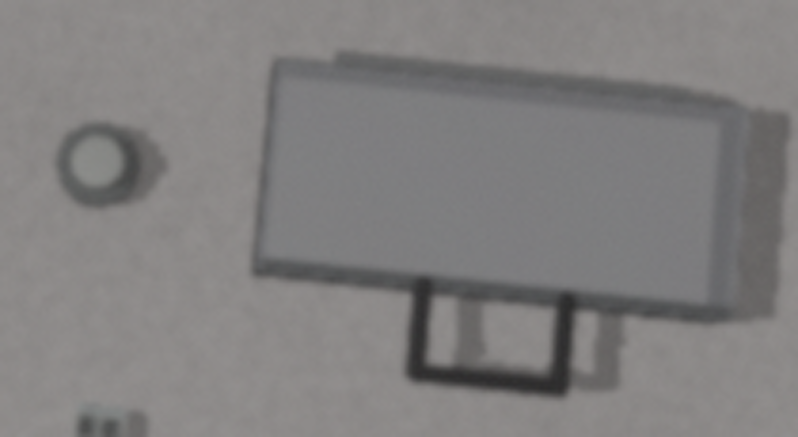

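```bash
python3 - <<'E'
from h import *
s=np.load("a_top.npz"); im=s["img"]; g=im.astype(int)
for p in [(135,200),(150,200),(166,215),(222,300),(222,318),(205,320),(300,240),(315,320),(397,335),(400,240),(419,281),(316,222)]: print(p,im[p[1],p[0]])
b,gr,r=[g[...,i] for i in range(3)]
# stage: greenish dark grey
m=((r<100)&(gr>r+2)).astype(np.uint8)*255
m[:, :125]=0; m[:,290:]=0; m[:160]=0; m[280:]=0
m=cv2.morphologyEx(m,cv2.MORPH_CLOSE,np.ones((9,9)))
cs,_=cv2.findContours(m,0,2); c=max(cs,key=cv2.contourArea); print(cv2.contourArea(c))
q=cv2.approxPolyDP(cv2.convexHull(c),6,True)[:,0]; print(q.tolist())
# map contour to z=.012 and minAreaRect
P=np.array([onz(s,u,v,.012)[:2] for u,v in c[:,0]]).astype(np.float32)
print(cv2.minAreaRect(P*1000))
# strips
m=((r>125)).astype(np.uint8)*255; m[:,:150]=0; m[:,262:]=0; m[:180]=0; m[240:]=0
cs,_=cv2.findContours(m,0,2)
for c in cs:
    if cv2.contourArea(c)>150:
        P=np.array([onz(s,u,v,.0122)[:2] for u,v in c[:,0]]).astype(np.float32); print("strip",cv2.minAreaRect(P*1000))
E
```

```text
(135, 200) [139 140 143]
(150, 200) [92 92 91]
(166, 215) [134 136 135]
(222, 300) [136 137 140]
(222, 318) [105 106 106]
(205, 320) [139 143 145]
(300, 240) [136 138 140]
(315, 320) [140 145 146]
(397, 335) [140 144 146]
(400, 240) [127 126 126]
(419, 281) [57 57 59]
(316, 222) [133 136 135]
5286.5
[[263, 186], [267, 211], [255, 246], [183, 260], [151, 252], [144, 201], [153, 188], [252, 176]]
((607.2350463867188, 212.54820251464844), (151.2903289794922, 240.17300415039062), 7.429623603820801)
strip ((616.7289428710938, 292.81549072265625), (71.20628356933594, 21.526403427124023), 7.803116321563721)
strip ((627.6588745117188, 215.62945556640625), (71.04078674316406, 21.563173294067383), 8.045441627502441)
strip ((638.5364379882812, 138.32398986816406), (70.64666748046875, 21.23276138305664), 8.129517555236816)
```

```bash
python3 - <<'E'
from h import *
s=np.load("a_top.npz"); im=s["img"]; g=im.astype(int); r=g[...,2]
m=(r<116).astype(np.uint8)*255
m[:, :125]=0; m[:,290:]=0; m[:160]=0; m[280:]=0
m=cv2.morphologyEx(m,cv2.MORPH_CLOSE,np.ones((13,13)))
m=cv2.morphologyEx(m,cv2.MORPH_OPEN,np.ones((5,5)))
cs,_=cv2.findContours(m,0,2); c=max(cs,key=cv2.contourArea)
P=np.array([onz(s,u,v,.012)[:2] for u,v in c[:,0]])*1000
th=np.radians(8.05); ex=np.array([np.cos(th),np.sin(th)]); ey=np.array([-np.sin(th),np.cos(th)])
X=P@ex;Y=P@ey
b=np.array([627.66,215.6]); print("strip mid",b@ex,b@ey)
# edge medians
print(np.percentile(X,[0,1,5,95,99,100]),np.percentile(Y,[0,1,5,95,99,100]))
f=lambda a,k: a
print("far x",np.median(X[X>X.max()-6]),"near x",np.median(X[X<X.min()+6]),"y+",np.median(Y[Y>Y.max()-6]),"y-",np.median(Y[Y<Y.min()+6]))
# knobs: dark pixels on stage; project at z=.05
m=(r<62).astype(np.uint8)*255; m[:,:125]=0; m[:,290:]=0; m[:160]=0;m[280:]=0
n,l,st,ce=cv2.connectedComponentsWithStats(m)
for i in range(1,n):
    if st[i,4]>3: p=onz(s,*ce[i],.042)[:2]*1000; print("dark",ce[i],st[i,4],p,(p-b)@ex,(p-b)@ey)
E
```

```text
strip mid 651.6672137371864 125.5797680361454
[549.71064534 549.71712454 550.01759583 711.7384462  711.88032962
 711.89674287] [-12.11751561 -11.50543077 -10.66257378 249.07119386 249.3818873
 249.51409829]
far x 710.1387645282989 near x 551.3885065647637 y+ 248.0678278217625 y- -9.7289868718515
dark [245.45454545 239.31818182] 22 [563.87181383 129.66221507] -75.1941211850869 -76.1582543988591
dark [186.6 242.6] 5 [557.32397632 240.52326674] -66.15276441506796 34.52734006140546
dark [204.5862069  244.96551724] 29 [552.94999863 206.49141611] -75.24936773166385 1.4433507907206897
dark [163.1        249.76666667] 30 [543.64519916 284.37253987] -73.5562238950498 79.86007091793584
```

```bash
python3 - <<'E'
from h import *
s=np.load("a_top.npz"); im=s["img"]; r=im[...,2].astype(int); D=s["depth"]
m=(r<85).astype(np.uint8)*255; m[:250]=0; m[290:]=0; m[:,:390]=0; m[:,:395]=0; m[:,448:]=0
n,l,st,ce=cv2.connectedComponentsWithStats(m); print(st)
i=1+np.argmax(st[1:,4]); v,u=np.nonzero(l==i)
P=np.array([onz(s,a,b,.035)[:2] for a,b in zip(u,v)])*1000
print(cv2.minAreaRect(P.astype(np.float32)))
# bar pixels: lowest 4 rows in rotated frame
for th in (-4,-5,-6):
    t=np.radians(th); ex=np.array([np.cos(t),np.sin(t)]);ey=np.array([-ex[1],ex[0]])
    X=P@ex; k=X<X.min()+9; pb=P[k]; print(th,pb.mean(0),np.polyfit(pb[:,1],pb[:,0],1),(P@ey).min(),(P@ey).max(),X.min(),k.sum())
# case top rim: depth
f,cx,cy,Rm,t=cam(s)
vv,uu=np.mgrid[180:300,300:500]; d=D[180:300,300:500]
pc=np.stack([(uu-cx)/f*d,(vv-cy)/f*d,d],-1).reshape(-1,3); W=(pc-t)@Rm
z=W[:,2]; 
k=(z>.02)&(z<.05)&(W[:,1]<-.06); Q=W[k]*1000; print(len(Q),cv2.minAreaRect(Q[:,:2].astype(np.float32)),np.percentile(Q[:,2],[5,50,95]))
k=(z>.012)&(W[:,1]>-.06)&(W[:,1]<.05); Q=W[k]*1000; print("key",Q.mean(0),np.percentile(Q[:,2],[5,50,95,100]), cv2.minAreaRect(Q[:,:2].astype(np.float32)))
bright=(im[200:245,300:335].min(2)>128)
E
```

```text
[[     0      0    640    480 306679]
 [   395    253     53     31    521]]
((510.5031433105469, -200.26943969726562), (99.30474090576172, 50.939720153808594), 84.14048767089844)
-4 [ 489.32816584 -198.30237209] [8.60041820e-02 5.06382999e+02] -214.4167514566216 -115.31917338925906 497.04872327527056 185
-5 [ 489.5044784  -197.70304772] [9.02125500e-02 5.07339774e+02] -204.9473921614622 -105.72541168668495 500.2246060849142 191
-6 [ 489.74167553 -196.4530411 ] [1.00853480e-01 5.09554648e+02] -195.41560390528042 -96.09944499952596 503.13881271828177 196
7927 ((565.6341552734375, -203.97998046875), (240.43606567382812, 163.15316772460938), 84.16561126708984) [31.30714607 33.88604897 36.51313216]
key [562.52891765  -4.29513705 249.0333202 ] [ 12.25899744  21.16739718 867.29783179 867.29783179] ((536.2824096679688, -1.5282917022705078), (169.64649963378906, 39.24114990234375), 0.47072353959083557)
```

```bash
cat >> h.py <<'E'
def cloud(s,u0=0,v0=0,u1=640,v1=480,fish=False):
    f,cx,cy,Rm,t=cam(s); vv,uu=np.mgrid[v0:v1,u0:u1]; d=s["depth"][v0:v1,u0:u1]
    x=(uu-cx)/f; y=(vv-cy)/f
    if fish:
        r=np.hypot(x,y)+1e-9; k=np.tan(r)/r; x=x*k;y=y*k
    pc=np.stack([x*d,y*d,d],-1).reshape(-1,3); ok=pc[:,2]>0.03
    return ((pc-t)@Rm)*1000, ok, np.stack([uu.ravel(),vv.ravel()],1)
E
python3 - <<'E'
from h import *
s=np.load("a_top.npz")
W,ok,uv=cloud(s,290,170,500,300)
t=np.radians(-5.83); ex=np.array([np.cos(t),np.sin(t)]);ey=np.array([-ex[1],ex[0]])
k=ok&(W[:,2]>20)&(W[:,2]<50)&(W[:,1]<-60); Q=W[k]; X=Q[:,:2]@ex;Y=Q[:,:2]@ey
h,e=np.histogram(X,np.arange(X.min(),X.max()+4,4)); print(e[:-1].round(),h)
h,e=np.histogram(Y,np.arange(Y.min(),Y.max()+4,4)); print(e[:3],e[-3:],h[:4],h[-5:])
kb=X<X.min()+11; print("bar",Q[kb].mean(0),X[kb].min(),X[kb].max(),Y[kb].min(),Y[kb].max())
k=ok&(W[:,2]>10)&(W[:,2]<60)&(abs(W[:,1])<30)&(W[:,0]>560)&(W[:,0]<640); Q=W[k]; print("key",len(Q),Q[:,:2].min(0),Q[:,:2].max(0)); k2=Q[:,2]>np.percentile(Q[:,2],60); print(Q[k2].mean(0),np.percentile(Q[:,2],[5,25,50,75,99]))
# slides
W,ok,uv=cloud(s,180,280,430,350); k=ok&(W[:,2]>6)&(W[:,2]<20)
m=np.zeros((480,640),np.uint8); m[uv[k,1],uv[k,0]]=255
n,l,st,ce=cv2.connectedComponentsWithStats(m)
for i in range(1,n):
    if st[i,4]<60: continue
    kk=k&(l[uv[:,1],uv[:,0]]==i); print("slide",st[i,4],W[kk].mean(0).round(1),cv2.minAreaRect(W[kk][:,:2].astype(np.float32)),np.percentile(W[kk][:,2],[10,90]))
# stage
W,ok,uv=cloud(s,120,150,300,290)
k=ok&(W[:,2]>8)&(W[:,2]<16); Q=W[k]; print(cv2.minAreaRect(Q[:,:2].astype(np.float32)),np.median(Q[:,2]))
k=ok&(W[:,2]>36); m[:]=0; m[uv[k,1],uv[k,0]]=255
n,l,st,ce=cv2.connectedComponentsWithStats(m)
for i in range(1,n):
    kk=k&(l[uv[:,1],uv[:,0]]==i); print("knob",st[i,4],W[kk].mean(0).round(1),np.median(W[kk],0))
E
```

```text
[502. 506. 510. 514. 518. 522. 526. 530. 534. 538. 542. 546. 550. 554.
 558. 562. 566. 570. 574. 578. 582. 586. 590. 594. 598. 602. 606. 610.
 614. 618. 622. 626. 630. 634. 638. 642. 646. 650. 654. 658. 662.] [ 92  93  54  20  21  23  24  25  23  19  24 153 262 263 267 262 268 262
 257 269 263 260 267 259 264 262 258 262 260 263 262 257 254 260 269 247
 263 256 231 221 108]
[-265.69202053 -261.69202053 -257.69202053] [-29.69202053 -25.69202053 -21.69202053] [105 114 120 124] [116 122 117 122  37]
bar [ 489.50835911 -195.44935829   35.79634377] 501.85044885272697 511.85716891257533 -185.07671108887297 -104.18727159951811
key 351 [579.53654278 -22.59615147] [621.36850738  18.65467153]
[599.99258899  -1.14801018  21.80300211] [10.65880349 12.08020545 14.04843958 21.25526676 24.39892421]
slide 126 [442.4   1.   10.6] ((445.9913330078125, 0.048572540283203125), (25.88369369506836, 51.89827346801758), 82.50994110107422) [ 6.56622145 13.33763869]
slide 177 [ 418.9 -160.    10.9] ((419.0344543457031, -159.9330596923828), (26.514633178710938, 51.953697204589844), 81.90478515625) [ 6.99098744 13.547751  ]
slide 180 [414.2 180.1  10.7] ((414.2895812988281, 180.062255859375), (26.111217498779297, 53.23843765258789), 12.195940017700195) [ 6.67513486 13.43144495]
((608.315673828125, 212.88990783691406), (160.37210083007812, 250.03665161132812), 8.086280822753906) 11.78448695476381
knob 29 [563.7 130.   49. ] [563.57132581 130.59360351  50.33721257]
knob 33 [553.4 207.3  48.5] [553.87247879 207.17254994  49.74712439]
knob 40 [543.8 284.8  47.5] [544.00942744 284.55118454  49.32073747]
```

```bash
cat > mv.py <<'E'
from h import *
from bench import robot
def pose():
    o=robot.get_obs(); return o, np.array(o["tool_pos"]), R.from_euler("xyz",o["ee_rot"])
def plan(*wps):
    """wps: (x,y,z[mm],yaw rad)"""
    o,p0,R0=pose()
    print("t",round(o["time"],2),"tcp",(p0*1000).round(1),"rpy",np.round(o["ee_rot"],3),"F",np.round(o["wrist_force"],1),"w",round(o["width"]*1000,1),"q",np.round(o["joint_positions"],2))
    for x,y,z,yaw in wps:
        Rt=R.from_euler("xyz",[np.pi,0,yaw]); rv=(R0.inv()*Rt).as_rotvec(); d=R0.inv().apply(np.array([x,y,z])/1000-p0)*100
        print((x,y,z,yaw),"->",np.round(rv,3).tolist(),np.round(d,2).tolist())
E
python3 -c "
from mv import *
plan((489.4,-195.7,120,1.469))"
```

```text
t 0.15 tcp [ 125.2 -535.1  204.6] rpy [-3.14 -0.    0.23] F [-0.2 -0.3  0.5] w 93.7 q [-1.44  0.09  1.37 -0.    1.68 -0.1 ]
(489.4, -195.7, 120, 1.469) -> [-0.001, -0.001, -1.239] [43.19, -24.74, 8.51]
```

Call:
drive_tool(series=[[[0, 0, -0.62, 21.6, -12.4, 2, 43], [0, 0, -1.239, 43.19, -24.74, 4.5, 43], [0, 0, -1.239, 43.19, -24.74, 8.5, 43], [0, 0, -1.239, 43.19, -24.74, 8.5, 43], [0, 0, -1.239, 43.19, -24.74, 8.5, 43], [0, 0, -1.239, 43.19, -24.74, 8.5, 43], [0, 0, -1.239, 43.19, -24.74, 8.5, 43], [0, 0, -1.239, 43.19, -24.74, 8.5, 43], [0, 0, -1.239, 43.19, -24.74, 8.5, 43], [0, 0, -1.239, 43.19, -24.74, 8.5, 43], [0, 0, -1.239, 43.19, -24.74, 8.5, 43], [0, 0, -1.239, 43.19, -24.74, 8.5, 43], [0, 0, -1.239, 43.19, -24.74, 8.5, 43], [0, 0, -1.239, 43.19, -24.74, 8.5, 43]]])

```text
time: 1.55
tool_pos: [0.4886, -0.1971, 0.1205]
ee_rot: [-3.142, -0.001, 1.467]
wrist_force: [-0.2, -0.1, 1.2]
width: 0.0403
```

```bash
python3 -c "
from mv import *
plan((489.4,-195.7,20,1.469))
s=robot.snapshot('wrist'); cv2.imwrite('pics/b_w.png',s['img']); np.savez('b_w.npz',**s)
print(proj(s,[.4894,-.1957,.032],True))"
```

```text
t 1.55 tcp [ 488.6 -197.1  120.5] rpy [-3.142e+00 -1.000e-03  1.467e+00] F [-0.2 -0.1  1.2] w 40.3 q [-0.49  0.07  1.56  0.    1.51 -0.39]
(489.4, -195.7, 20, 1.469) -> [-0.0, -0.001, -0.002] [0.14, 0.06, 10.05]
[324.13464311 244.8775483 ]
```

View pics/b_w.png

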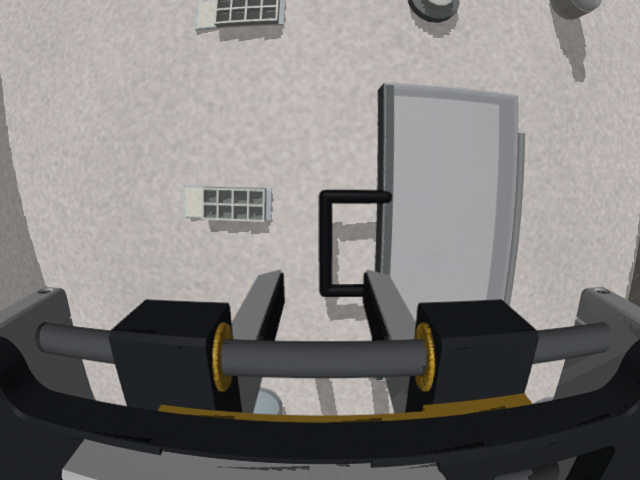

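Call:
drive_tool(series=[[[0, 0, 0, 0.14, 0.06, 4, 43], [0, 0, 0, 0.14, 0.06, 8, 43], [0, 0, 0, 0.14, 0.06, 10.05, 43], [0, 0, 0, 0.14, 0.06, 10.05, 43], [0, 0, 0, 0.14, 0.06, 10.05, 5], [0, 0, 0, 0.14, 0.06, 10.05, 5], [0, 0, 0, 0.14, 0.06, 10.05, 5], [0, 0, 0, 0.14, 0.06, 10.05, 5]]])

```text
time: 2.4
tool_pos: [0.4904, -0.1963, 0.0217]
ee_rot: [3.139, 0.0, 1.466]
wrist_force: [0.4, 0.4, -0.9]
width: 0.0124
```

```bash
python3 -c "
from mv import *
import math
ex=np.array([math.cos(-.1018),math.sin(-.1018)]); hx=np.array([489.4,-195.7])+152*ex
o,p0,R0=pose()
b0=p0[:2]*1000
hx=b0+152*ex
z0=p0[2]*1000
plan(*[(*(hx-152*math.cos(a)*ex),z0+152*math.sin(a),1.469) for a in [.15,.3,.45,.6,.75,.9,1.05,1.2,1.35,1.5,1.6,1.7,1.76]])"
```

```text
t 2.4 tcp [ 490.4 -196.3   21.7] rpy [3.139 0.    1.466] F [ 0.4  0.4 -0.9] w 12.4 q [-0.49  0.15  1.68  0.    1.31 -0.38]
(np.float64(492.1427414455337), np.float64(-196.44524908242266), np.float64(44.40730668756666), 1.469) -> [0.003, 0.0, -0.003] [0.0, 0.18, -2.27]
(np.float64(497.19848838760447), np.float64(-196.96170942240911), np.float64(66.61178196410319), 1.469) -> [0.003, 0.0, -0.003] [0.0, 0.69, -4.49]
(np.float64(505.49848127529174), np.float64(-197.8095796180057), np.float64(87.80747173648658), 1.469) -> [0.003, 0.0, -0.003] [0.0, 1.53, -6.61]
(np.float64(516.8563201620611), np.float64(-198.969818332519), np.float64(107.51836650762496), 1.469) -> [0.003, 0.0, -0.003] [0.01, 2.68, -8.57]
(np.float64(531.0169324725637), np.float64(-200.41636910574726), np.float64(125.30180207512636), 1.469) -> [0.003, 0.0, -0.003] [0.01, 4.11, -10.35]
(np.float64(547.6623013827742), np.float64(-202.11674552590222), np.float64(140.75840081495704), 1.469) -> [0.003, 0.0, -0.003] [0.01, 5.79, -11.89]
(np.float64(566.4186077922557), np.float64(-204.0327608043813), np.float64(153.54104084187017)
[... 245 characters left out ...]
(-208.3357132139918), np.float64(170.00266094123177), 1.469) -> [0.003, 0.0, -0.003] [0.03, 11.92, -14.8]
(np.float64(630.9614656408853), np.float64(-210.62601531061836), np.float64(173.31194851539587), 1.469) -> [0.003, 0.0, -0.003] [0.04, 14.17, -15.12]
(np.float64(646.0732048481902), np.float64(-212.16972666686658), np.float64(173.62789821388836), 1.469) -> [0.003, 0.0, -0.003] [0.04, 15.69, -15.15]
(np.float64(661.1408273426331), np.float64(-213.7089313631128), np.float64(172.4257617403548), 1.469) -> [0.003, 0.0, -0.003] [0.04, 17.2, -15.02]
(np.float64(670.0975322319207), np.float64(-214.62388674068268), np.float64(170.9801667564976), 1.469) -> [0.003, 0.0, -0.003] [0.05, 18.1, -14.87]
```

Call:
drive_tool(series=[[[0, 0, 0, 0, 0, 0, 5], [0, 0, 0, 0, 0.18, -2.27, 5], [0, 0, 0, 0, 0.69, -4.5, 5], [0, 0, 0, 0, 1.53, -6.6, 5], [0, 0, 0, 0, 2.68, -8.57, 5], [0, 0, 0, 0, 4.11, -10.35, 5], [0, 0, 0, 0, 5.79, -11.9, 5], [0, 0, 0, 0, 7.68, -13.16, 5], [0, 0, 0, 0, 9.73, -14.14, 5], [0, 0, 0, 0, 11.92, -14.8, 5], [0, 0, 0, 0, 14.17, -15.12, 5], [0, 0, 0, 0, 15.69, -15.15, 5], [0, 0, 0, 0, 17.2, -15.02, 5], [0, 0, 0, 0, 18.1, -14.87, 5], [0, 0, 0, 0, 18.1, -14.87, 5]]])

```text
time: 3.9
tool_pos: [0.6716, -0.2157, 0.1718]
ee_rot: [3.135, 0.001, 1.466]
wrist_force: [0.6, -1.4, 4.1]
width: 0.0086
```

```bash
python3 -c "
from mv import *
plan((670,-214.6,171,1.469))
s=robot.snapshot('top'); cv2.imwrite('pics/b_t.png',s['img']); np.savez('b_t.npz',**s)"
```

```text
t 3.9 tcp [ 671.6 -215.7  171.8] rpy [3.135e+00 1.000e-03 1.466e+00] F [ 0.6 -1.4  4.1] w 8.6 q [-0.39  0.44  1.    0.    1.69 -0.29]
(670, -214.6, 171, 1.469) -> [0.006, 0.001, -0.003] [0.09, -0.17, 0.08]
```

View pics/b_t.png

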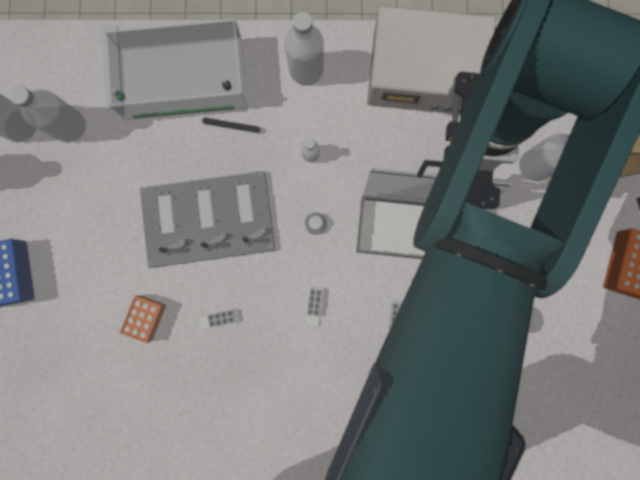

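Call:
drive_tool(series=[[[0, 0, 0, 0, 0, 0, 40], [0, 0, 0, 0, 0, 0, 40], [0, 0, 0, 0, 0, 0, 40], [0, 0, 0, 0, 0, -5, 40], [0, 0, 0, 0, -3, -8, 40], [0, 0, 0, 0, -8, -8, 40], [0, 0, 0, 0, -8, -8, 40]]])

```text
time: 4.65
tool_pos: [0.585, -0.2055, 0.2505]
ee_rot: [-3.141, -0.0, 1.465]
wrist_force: [0.2, 0.5, -0.1]
width: 0.0378
```

```bash
python3 - <<'E'
from mv import *
s=np.load("b_w.npz")
W,ok,uv=cloud(s,180,0,300,240,fish=True); k=ok&(W[:,2]>7)&(W[:,2]<16)
m=np.zeros((480,640),np.uint8); m[uv[k,1],uv[k,0]]=255
n,l,st,ce=cv2.connectedComponentsWithStats(m)
for i in range(1,n):
    if st[i,4]<60: continue
    kk=k&(l[uv[:,1],uv[:,0]]==i); print("slide",st[i],W[kk].mean(0).round(1),cv2.minAreaRect(W[kk][:,:2].astype(np.float32)),np.percentile(W[kk][:,2],[10,90]))
print(np.median(W[ok][:,2]))
plan((560,100,230,.1412),(419,-159.9,100,-.141))
s=robot.snapshot('scene'); cv2.imwrite('pics/c_s.png',s['img'])
E
```

```text
slide [214   0  65  26 723] [446.   -4.5  10.4] ((446.6092529296875, -2.226949691772461), (23.744138717651367, 52.80784606933594), 80.32041931152344) [ 8.18422339 12.11987032]
slide [202 187  64  35 896] [ 419.9 -159.9   10.8] ((419.8275146484375, -159.6393280029297), (26.7405948638916, 52.28171157836914), 80.56431579589844) [ 8.52823675 12.17778951]
-0.39405423294107533
t 4.65 tcp [ 585.  -205.5  250.5] rpy [-3.141 -0.     1.465] F [ 0.2  0.5 -0.1] w 37.8 q [-0.43  0.24  1.1   0.    1.8  -0.32]
(560, 100, 230, 0.1412) -> [-0.001, 0.0, 1.324] [30.11, -5.7, 2.06]
(419, -159.9, 100, -0.141) -> [-0.001, 0.0, 1.606] [2.78, -16.98, 15.06]
```

View pics/c_s.png

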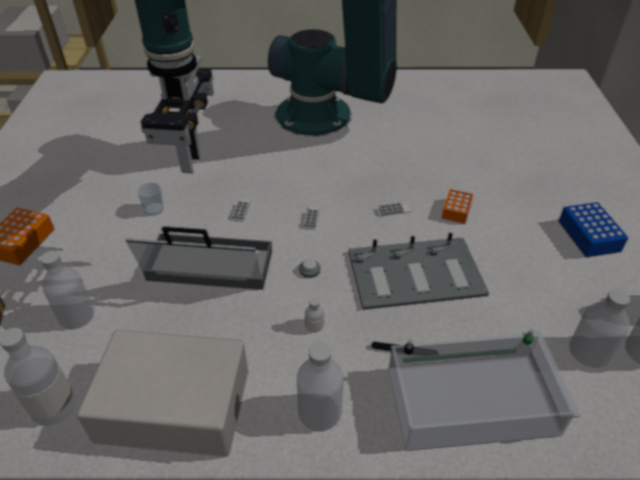

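```bash
python3 -c "
from mv import *
plan((575,215,200,.1412))"
```

```text
t 4.7 tcp [ 588.  -206.2  250.9] rpy [3.138 0.    1.466] F [ 0.2  0.2 -0.4] w 37.8 q [-0.43  0.25  1.1   0.    1.79 -0.32]
(575, 215, 200, 0.1412) -> [0.003, -0.002, 1.324] [41.75, -5.74, 5.06]
```

Call:
drive_tool(series=[[[0, 0, 1.324, 41.8, -5.7, 3, 50], [0, 0, 1.324, 41.8, -5.7, 5, 50], [0, 0, 1.324, 41.8, -5.7, 5, 50], [0, 0, 1.324, 41.8, -5.7, 5, 50], [0, 0, 1.324, 41.8, -5.7, 5, 50], [0, 0, 1.324, 41.8, -5.7, 5, 50], [0, 0, 1.324, 41.8, -5.7, 5, 50], [0, 0, 1.324, 41.8, -5.7, 5, 50], [0, 0, 1.324, 41.8, -5.7, 5, 50], [0, 0, 1.324, 41.8, -5.7, 5, 50], [0, 0, 1.324, 41.8, -5.7, 5, 50], [0, 0, 1.324, 41.8, -5.7, 5, 50]]])

```text
time: 5.9
tool_pos: [0.5761, 0.2156, 0.2003]
ee_rot: [3.14, -0.003, 0.142]
wrist_force: [-0.6, 0.4, 0.0]
width: 0.0474
```

```bash
python3 -c "
from mv import *
plan((575,215,200,.1412))
s=robot.snapshot('wrist'); cv2.imwrite('pics/d_w.png',s['img']); np.savez('d_w.npz',**s)"
```

```text
t 5.9 tcp [576.1 215.6 200.3] rpy [ 3.14e+00 -3.00e-03  1.42e-01] F [-0.6  0.4  0. ] w 47.4 q [ 0.27  0.23  1.22 -0.    1.69  1.69]
(575, 215, 200, 0.1412) -> [0.001, -0.003, 0.001] [-0.12, 0.04, 0.03]
```

View pics/d_w.png

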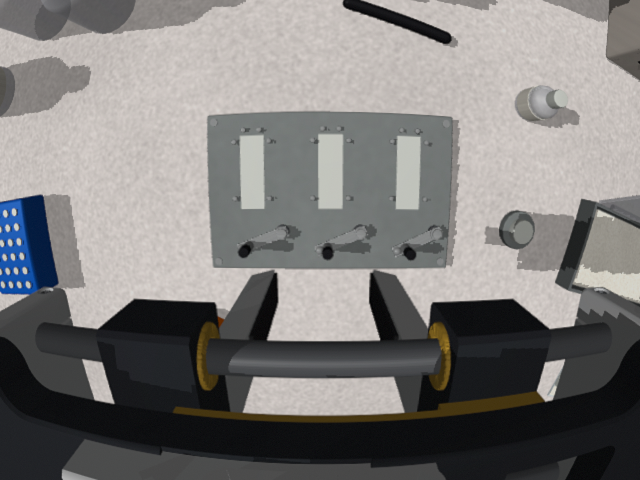

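```bash
cat > stg.py <<'E'
from h import *
O=np.array([598.4,211.5]); th=np.radians(8.09)
EX=np.array([np.cos(th),np.sin(th)]); EY=np.array([-EX[1],EX[0]])
def st(p): d=np.asarray(p)[:2]-O; return np.array([d@EX,d@EY])
def wd(x,y): return O+x*EX+y*EY
E
python3 - <<'E'
from stg import *
s=np.load("d_w.npz"); im=s["img"]; g=im.min(2).astype(int)
W,ok,uv=cloud(s,190,90,480,290,fish=True)
k=ok&(W[:,2]>8)&(W[:,2]<15); Q=W[k]; r=cv2.minAreaRect(Q[:,:2].astype(np.float32)); print(r,st(r[0]))
k=ok&(W[:,2]>40)&(W[:,0]<640); m=np.zeros((480,640),np.uint8); m[uv[k,1],uv[k,0]]=255
n,l,sta,ce=cv2.connectedComponentsWithStats(m)
for i in range(1,n):
    kk=k&(l[uv[:,1],uv[:,0]]==i); 
    if sta[i,4]>8: print("knob",sta[i,4],W[kk].mean(0).round(1),st(W[kk].mean(0)))
c=cv2.resize(im[110:275,200:460],None,fx=3,fy=3,interpolation=cv2.INTER_CUBIC); cv2.imwrite("pics/d_c.png",c)
b=(g>170).astype(np.uint8)*255; b[:125]=0;b[215:]=0;b[:,:225]=0;b[:,:]*=1;b[:,430:]=0
cs,_=cv2.findContours(b,0,2)
for c in cs:
    if cv2.contourArea(c)>300:
        P=np.array([onz(s,u,v,.0122,True)[:2] for u,v in c[:,0]]).astype(np.float32)*1000; rr=cv2.minAreaRect(P); print("strip",rr,st(rr[0]))
E
```

```text
((609.187744140625, 213.28536987304688), (159.47061157226562, 251.42684936523438), 8.159713745117188) [10.93163935  0.24945991]
knob 122 [546.4 286.3  48.8] [-40.97781585  81.34000668]
knob 123 [555.7 208.6  48.4] [-42.67988101   3.12282699]
knob 114 [566.  132.4  47.9] [-43.19112705 -73.75025853]
knob 520 [580.8 245.1 215.9] [-12.72573018  35.69898107]
knob 523 [588.7 189.  215.8] [-12.72277129 -20.92675359]
strip ((639.8977661132812, 139.13992309570312), (72.6925048828125, 23.48387336730957), 7.932834148406982) [ 30.90166948 -77.4798822 ]
strip ((617.8079833984375, 293.4622497558594), (72.54518127441406, 23.3463134765625), 7.452972412109375) [30.74925909 78.41532548]
strip ((628.8506469726562, 216.38079833984375), (71.49029541015625, 23.452178955078125), 8.078635215759277) [30.8344764   0.54695379]
```

View pics/d_c.png

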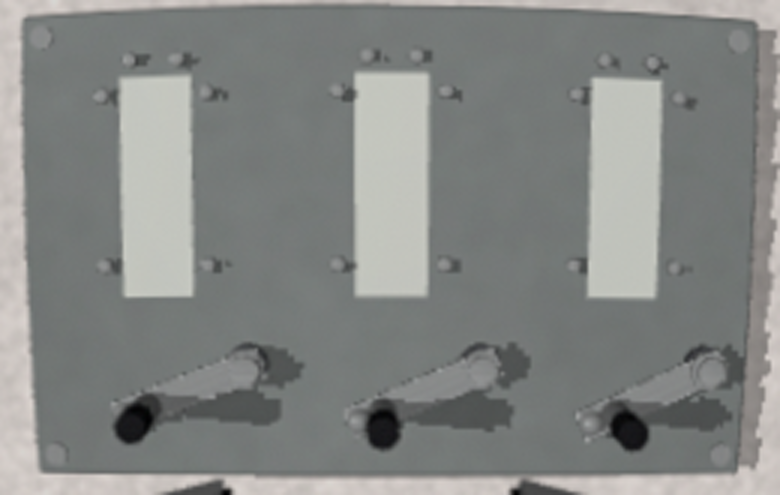

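```bash
python3 - <<'E'
from stg import *
s=np.load("d_w.npz")
for n,u,v,z in [("far",368,55,.015),("far",417,55,.015),("sf",336,91,.015),("sf",447,92,.015),("sn",338,265,.015),("sn",445,264,.015),("pivL",248,368,.02),("pivM",482,370,.02),("pivR",711,372,.02),
 ("far",128,60,.015),("far",176,60,.015),("sf",100,96,.015),("sf",205,93,.015),("sn",103,265,.015),("sn",208,264,.015),
 ("far",604,61,.015),("far",653,64,.015),("sf",577,95,.015),("sf",680,98,.015),("sn",575,266,.015),("sn",675,268,.015)]:
    print(n,st(onz(s,u/3+200,v/3+110,z,True)*1000).round(1))
E
```

```text
far [72.9  7.7]
far [72.9 -8.1]
sf [61.1 18. ]
sf [ 60.9 -17.8]
sn [ 4.1 17.5]
sn [  4.5 -17.6]
pivL [-29.4  47.2]
pivM [-30.  -29.9]
pivR [ -30.4 -108.8]
far [72.9 86.3]
far [72.3 70.2]
sf [61.3 95.9]
sf [61.1 60.7]
sn [ 4.9 96.2]
sn [ 4.7 60.4]
far [ 72.6 -69.5]
far [ 72.4 -86.2]
sf [ 60.9 -60.5]
sf [ 61.4 -95.7]
sn [  4.3 -60.9]
sn [  4.3 -95.5]
```

```bash
python3 -c "
from mv import *
plan((419.5,-159.8,100,-.152),(419.5,-159.8,4,-.152))"
```

```text
t 5.95 tcp [576.1 215.  200.5] rpy [ 3.14e+00 -3.00e-03  1.41e-01] F [-0.5 -0.4 -0.1] w 47.3 q [ 0.27  0.23  1.22 -0.    1.69  1.7 ]
(419.5, -159.8, 100, -0.152) -> [0.001, -0.004, 0.293] [-20.83, 34.89, 10.03]
(419.5, -159.8, 4, -0.152) -> [0.001, -0.004, 0.293] [-20.86, 34.87, 19.63]
```

Call:
drive_tool(series=[[[0, 0, 0.293, -20.83, 34.89, 8, 53], [0, 0, 0.293, -20.83, 34.89, 10, 53], [0, 0, 0.293, -20.83, 34.89, 10, 53], [0, 0, 0.293, -20.83, 34.89, 10, 53], [0, 0, 0.293, -20.83, 34.89, 10, 53], [0, 0, 0.293, -20.83, 34.89, 10, 53], [0, 0, 0.293, -20.83, 34.89, 10, 53], [0, 0, 0.293, -20.83, 34.89, 10, 53], [0, 0, 0.293, -20.83, 34.89, 10, 53], [0, 0, 0.293, -20.83, 34.89, 10, 53], [0, 0, 0.293, -20.83, 34.89, 10, 53]]])

```text
time: 7.05
tool_pos: [0.4196, -0.1605, 0.1008]
ee_rot: [-3.141, -0.005, -0.154]
wrist_force: [-0.6, 0.5, -0.1]
width: 0.0496
```

```bash
python3 -c "
from mv import *
plan((419.5,-159.8,4,-.152))
s=robot.snapshot('wrist'); cv2.imwrite('pics/e_w.png',s['img']); np.savez('e_w.npz',**s)
W,ok,uv=cloud(s,0,0,640,480,fish=True); k=ok&(W[:,2]>8)&(W[:,2]<16)&(abs(W[:,0]-420)<60)&(abs(W[:,1]+160)<60)
print(k.sum(),cv2.minAreaRect(W[k][:,:2].astype(np.float32)))
"
```

```text
t 7.05 tcp [ 419.6 -160.5  100.8] rpy [-3.141 -0.005 -0.154] F [-0.6  0.5 -0.1] w 49.6 q [-0.49 -0.1   1.76  0.    1.47  1.23]
(419.5, -159.8, 4, -0.152) -> [-0.0, -0.005, -0.002] [-0.06, -0.06, 9.68]
912 ((419.609375, -159.62002563476562), (25.163503646850586, 52.95993423461914), 81.45565032958984)
```

View pics/e_w.png

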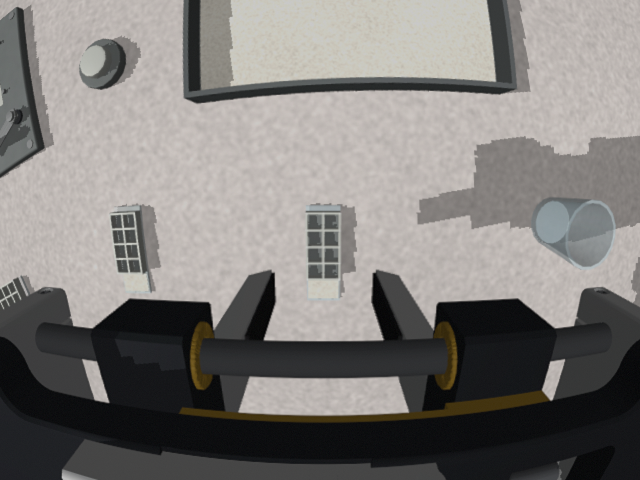

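Slide A's block centred at (323,245), aligned with the jaws. Descend and grip.

Call:
drive_tool(series=[[[0, 0.0, 0, -0.05, -0.05, 4.5, 53], [0, 0.0, 0, -0.05, -0.05, 8.5, 53], [0, 0, 0, -0.05, -0.05, 9.7, 53], [0, 0, 0, -0.05, -0.05, 9.7, 53], [0, 0, 0, -0.05, -0.05, 9.7, 10], [0, 0, 0, -0.05, -0.05, 9.7, 10], [0, 0, 0, -0.05, -0.05, 9.7, 10], [0, 0, 0, -0.05, -0.05, 9.7, 10], [0, 0, 0, -0.05, -0.05, 9.7, 10]]])

```text
time: 8.0
tool_pos: [0.421, -0.1598, 0.0052]
ee_rot: [3.141, -0.008, -0.152]
wrist_force: [0.2, 0.6, 3.8]
width: 0.0255
```

```bash
python3 -c "
from mv import *
from stg import wd
b=wd(37,-78); print(b)
plan((419.5,-159.8,70,-.152),(*b,80,.1412),(*b,17,.1412))"
```

```text
[646.00860285 139.48318991]
t 8.0 tcp [ 421.  -159.8    5.2] rpy [ 3.141 -0.008 -0.152] F [0.2 0.6 3.8] w 25.5 q [-0.49 -0.01  1.88  0.    1.26  1.23]
(419.5, -159.8, 70, -0.152) -> [0.001, -0.008, -0.0] [-0.1, 0.03, -6.48]
(np.float64(646.0086028473006), np.float64(139.48318991424293), 80, 0.1412) -> [0.002, -0.007, -0.293] [17.76, -32.99, -7.36]
(np.float64(646.0086028473006), np.float64(139.48318991424293), 17, 0.1412) -> [0.002, -0.007, -0.293] [17.71, -32.99, -1.06]
```

Call:
drive_tool(series=[[[0, 0.0, 0, 0, 0, -3, 10], [0, 0.0, 0, 0, 0, -6.5, 10], [0, 0, -0.05, 2, -4, -7.4, 10], [0, 0, -0.1, 4, -8, -7.4, 10], [0, 0, -0.15, 6.5, -12, -7.4, 10], [0, 0, -0.2, 8.5, -16, -7.4, 10], [0, 0, -0.25, 11, -20, -7.4, 10], [0, 0, -0.293, 13, -24, -7.4, 10], [0, 0, -0.293, 15.5, -28, -7.4, 10], [0, 0, -0.293, 17, -31.5, -7.4, 10], [0, 0, -0.293, 17.75, -33, -7.4, 10], [0, 0, -0.293, 17.75, -33, -7.4, 10]]])

```text
time: 9.2
tool_pos: [0.6463, 0.1417, 0.0792]
ee_rot: [3.139, -0.006, 0.144]
wrist_force: [-0.4, 0.8, -1.0]
width: 0.0251
```

```bash
python3 -c "
from mv import *
from stg import wd
b=wd(37,-78)
plan((*b,17.5,.1412))
s=robot.snapshot('wrist'); cv2.imwrite('pics/f_w.png',s['img']); np.savez('f_w.npz',**s)"
```

```text
t 9.2 tcp [646.3 141.7  79.2] rpy [ 3.139 -0.006  0.144] F [-0.4  0.8 -1. ] w 25.1 q [ 0.13  0.38  1.27 -0.    1.49  1.56]
(np.float64(646.0086028473006), np.float64(139.48318991424293), 17.5, 0.1412) -> [0.002, -0.006, 0.002] [-0.1, 0.2, 6.17]
```

View pics/f_w.png

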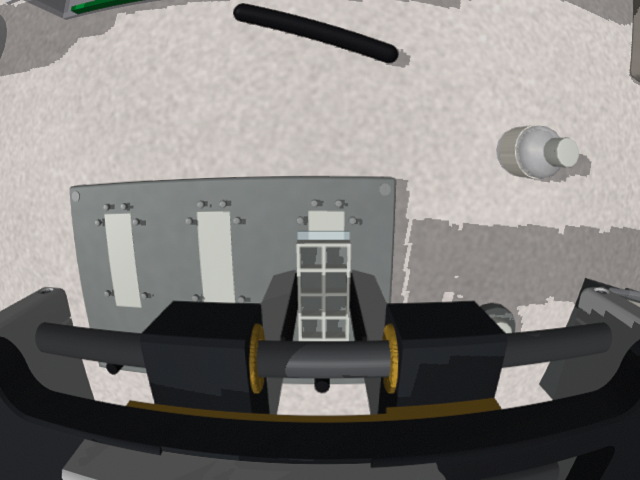

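Call:
drive_tool(series=[[[0, 0.0, 0, -0.1, 0.2, 3, 10], [0, 0.0, 0, -0.1, 0.2, 5.2, 10], [0, 0.0, 0, -0.1, 0.2, 5.2, 10], [0, 0.0, 0, -0.1, 0.2, 5.2, 10]]])

```text
time: 9.65
tool_pos: [0.6445, 0.1366, 0.0273]
ee_rot: [3.138, -0.004, 0.141]
wrist_force: [0.0, -0.8, -0.1]
width: 0.0258
```

```bash
python3 -c "
from mv import *
from stg import wd
b=wd(37,-78)
plan((*b,17.5,.1412))"
```

```text
t 9.65 tcp [644.5 136.6  27.3] rpy [ 3.138 -0.004  0.141] F [ 0.  -0.8 -0.1] w 25.8 q [ 0.12  0.41  1.33 -0.    1.39  1.56]
(np.float64(646.0086028473006), np.float64(139.48318991424293), 17.5, 0.1412) -> [0.003, -0.004, -0.0] [0.19, -0.27, 0.98]
```

```bash
python3 -c "
from mv import *
for i in range(8):
    robot.snapshot('top'); o=robot.get_obs(); print(o['time'],(o['tool_pos']*1000).round(1),o['joint_positions'].round(4))
from stg import *
s=robot.snapshot('wrist');np.savez('g_w.npz',**s); c=cv2.resize(s['img'][150:400,200:450],None,fx=3,fy=3); cv2.imwrite('pics/g_w.png',c[:600])
"
```

```text
9.7 [645.6 137.   28.7] [ 0.1249  0.4124  1.33   -0.0033  1.3923  1.5551]
9.75 [646.2 137.2  29.4] [ 0.1252  0.4121  1.329  -0.0033  1.3921  1.5552]
9.8 [646.4 137.5  29.7] [ 0.1255  0.412   1.3286 -0.0032  1.3921  1.5552]
9.85 [646.4 137.6  29.6] [ 0.1257  0.4122  1.3286 -0.0032  1.392   1.5552]
9.9 [646.3 137.7  29.4] [ 0.1259  0.4124  1.3287 -0.0032  1.3919  1.5552]
9.95 [646.  137.8  29. ] [ 0.1261  0.4128  1.3291 -0.0032  1.3919  1.5553]
10.0 [645.9 137.9  28.7] [ 0.1262  0.4131  1.3293 -0.0031  1.3918  1.5552]
10.05 [645.7 137.9  28.3] [ 0.1262  0.4134  1.3296 -0.0032  1.3918  1.5553]
```

View pics/g_w.png

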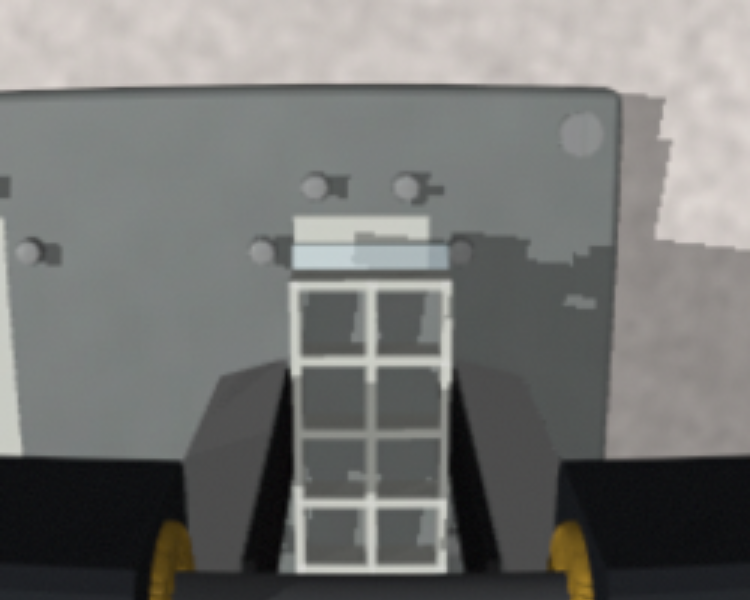

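```bash
python3 -c "
from mv import *
from stg import wd
b=wd(37,-78)
plan((*b,17.5,.1412))"
```

```text
t 10.1 tcp [645.5 138.   28. ] rpy [ 3.138 -0.006  0.142] F [-0.1  0.6 -0.6] w 25.4 q [ 0.13  0.41  1.33 -0.    1.39  1.56]
(np.float64(646.0086028473006), np.float64(139.48318991424293), 17.5, 0.1412) -> [0.003, -0.006, 0.001] [0.07, -0.15, 1.05]
```

Call:
drive_tool(series=[[[0, -0.005, 0, 0.07, -0.13, 0.2, 10], [0, -0.005, 0, 0.07, -0.13, 0.4, 10], [0, -0.005, 0, 0.07, -0.13, 0.6, 10], [0, -0.005, 0, 0.07, -0.13, 0.8, 10], [0, -0.005, 0, 0.07, -0.13, 0.95, 10], [0, -0.005, 0, 0.07, -0.13, 1.05, 10], [0, -0.005, 0, 0.07, -0.13, 1.05, 10]]])

```text
time: 10.8
tool_pos: [0.6461, 0.1393, 0.0175]
ee_rot: [3.138, -0.001, 0.142]
wrist_force: [0.1, -0.5, 0.4]
width: 0.0257
```

```bash
python3 -c "
from mv import *
from stg import wd
b=wd(37,-78)
plan((*b,17.5,.1412))
s=robot.snapshot('wrist'); c=cv2.resize(s['img'][150:400,200:450],None,fx=3,fy=3); cv2.imwrite('pics/g_w2.png',c[:600])
"
```

```text
t 10.8 tcp [646.1 139.3  17.5] rpy [ 3.138e+00 -1.000e-03  1.420e-01] F [ 0.1 -0.5  0.4] w 25.7 q [ 0.13  0.43  1.33 -0.    1.38  1.56]
(np.float64(646.0086028473006), np.float64(139.48318991424293), 17.5, 0.1412) -> [0.003, -0.001, 0.001] [-0.0, -0.02, -0.0]
```

View pics/g_w2.png

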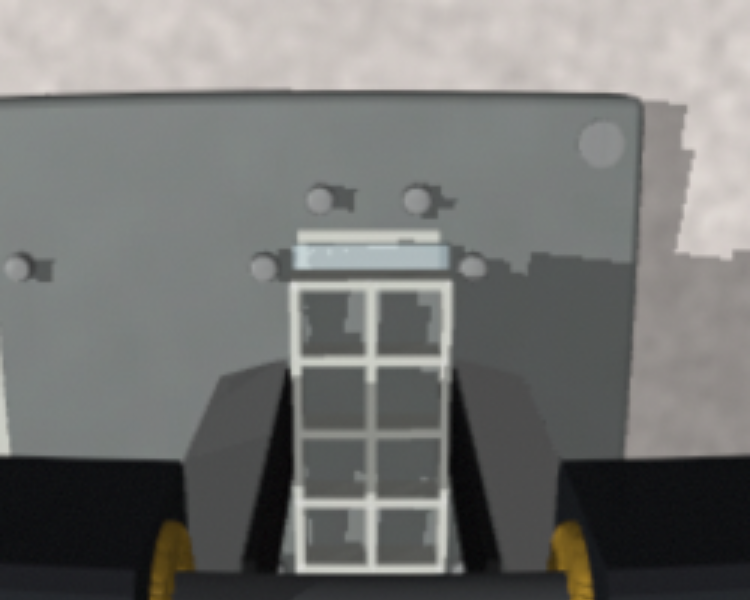

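Call:
drive_tool(series=[[[0, 0, 0, 0.1, -0.02, 0, 10], [0, 0, 0, 0.2, -0.03, 0.0, 10], [0, 0, 0, 0.2, -0.03, 0.05, 10], [0, 0, 0, 0.2, -0.03, 0.05, 45], [0, 0, 0, 0.2, -0.03, 0.0, 45], [0, 0, 0, 0.2, -0.03, 0.0, 45], [0, 0, 0, 0.2, -0.03, -2, 45], [0, 0, 0, 0.2, -0.03, -5, 45], [0, 0, 0, 0.2, -0.03, -9, 45], [0, 0, 0, 0.2, -0.03, -9, 45]]])

```text
time: 11.85
tool_pos: [0.652, 0.1407, 0.1155]
ee_rot: [3.138, -0.015, 0.142]
wrist_force: [0.8, -0.3, 1.0]
width: 0.042
```

```bash
cat > chk.py <<'E'
from mv import *
from stg import *
def wsl(name,fish='wrist',z0=19,z1=28,box=None):
    s=robot.snapshot(fish); cv2.imwrite(f'pics/{name}.png',s['img']); np.savez(f'{name}.npz',**s)
    f=fish=='wrist'
    W,ok,uv=cloud(s,0,0,640,480,fish=f); k=ok&(W[:,2]>z0)&(W[:,2]<z1)
    if box: k&=(W[:,0]>box[0])&(W[:,0]<box[1])&(W[:,1]>box[2])&(W[:,1]<box[3])
    m=np.zeros((480,640),np.uint8); m[uv[k,1],uv[k,0]]=255
    n,l,sta,ce=cv2.connectedComponentsWithStats(m)
    for i in range(1,n):
        if sta[i,4]<100: continue
        kk=k&(l[uv[:,1],uv[:,0]]==i); r=cv2.minAreaRect(W[kk][:,:2].astype(np.float32))
        if max(r[1])>75 or min(r[1])<15: continue
        print("blk",sta[i,4],np.round(r[0],1),np.round(r[1],1),round(r[2],1),"stage",st(r[0]).round(1),"z",np.percentile(W[kk][:,2],[10,50,90]).round(1))
    return s
E
python3 -c "
from chk import *
wsl('h_w'); plan((446.3,-1,100,-.13))
wsl('h_t','top',7,28)"
```

```text
blk 344 [800.9 472.8] [63.  20.7] 1.2 stage [237.3 230.2] z [19.9 23.4 27. ]
blk 940 [647.7 139.8] [52.3 26.3] 7.9 stage [ 38.7 -77.9] z [20.1 23.1 24.1]
t 11.9 tcp [650.4 140.5 112.2] rpy [ 3.138 -0.01   0.142] F [ 0.1 -0.4 -0.7] w 42.3 q [ 0.13  0.37  1.22 -0.    1.54  1.56]
(446.3, -1, 100, -0.13) -> [0.002, -0.011, 0.272] [-22.23, 11.11, 1.03]
blk 207 [ 892.7 -404.2] [69.9 29.5] 46.2 stage [ 204.7 -651. ] z [ 9.  16.6 25. ]
blk 161 [896.5  21.7] [69.4 28.8] 85.9 stage [ 268.4 -229.9] z [ 9.3 18.5 26.3]
blk 180 [ 710.3 -423.6] [65.5 32. ] 28.8 stage [  21.4 -644.5] z [ 9.6 17.6 26.3]
blk 380 [600.5  -2. ] [41.3 42. ] 89.9 stage [ -28.  -211.6] z [10.3 13.1 22.5]
blk 137 [ 404.6 -371.4] [20.7 40.8] 74.9 stage [-273.9 -549.8] z [ 8.9 17.7 26.4]
```

View pics/h_w.png

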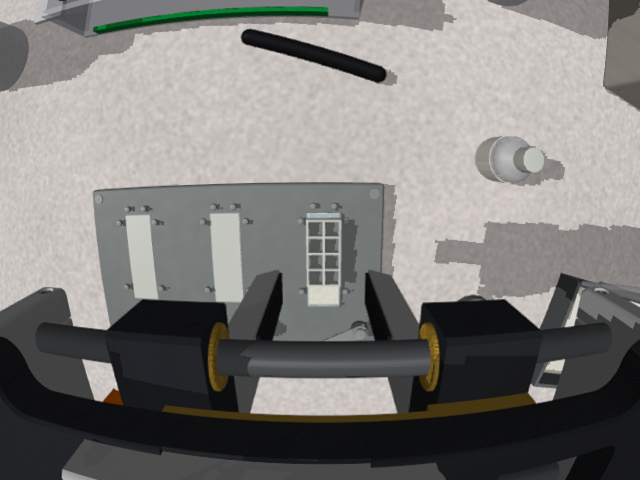

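Call:
drive_tool(series=[[[0, 0, 0.13, -8, 4, 0, 53], [0, 0, 0.272, -14, 7, 0.5, 53], [0, 0, 0.272, -20, 10, 1, 53], [0, 0, 0.272, -22, 11.1, 1.0, 53], [0, 0, 0.272, -22.2, 11.1, 1, 53], [0, 0, 0.272, -22.2, 11.1, 1.0, 53], [0, 0, 0.272, -22.2, 11.1, 1.0, 53], [0, 0, 0.272, -22.2, 11.1, 1.0, 53]]])

```text
time: 12.75
tool_pos: [0.4456, -0.0008, 0.0981]
ee_rot: [3.14, -0.006, -0.129]
wrist_force: [-0.5, 0.4, -0.5]
width: 0.0502
```

```bash
python3 -c "
from chk import *
wsl('i_w',z0=8,z1=16,box=(350,500,-100,250)); plan((446.3,-1,4,-.13))"
```

```text
blk 855 [446.7   0.5] [25.6 52.5] 82.2 stage [-179.9 -187.6] z [ 9.5 11.2 12.2]
blk 374 [421.5 181.5] [17.2 54.5] 17.3 stage [-179.4   -4.8] z [ 8.7 10.9 12. ]
t 12.8 tcp [445.9  -0.6  98.3] rpy [ 3.14  -0.006 -0.129] F [ 0.4 -0.6  0.1] w 49.8 q [-0.13 -0.1   1.78 -0.    1.46  1.57]
(446.3, -1, 4, -0.13) -> [0.002, -0.006, 0.001] [-0.01, 0.02, 9.43]
```

View pics/i_w.png

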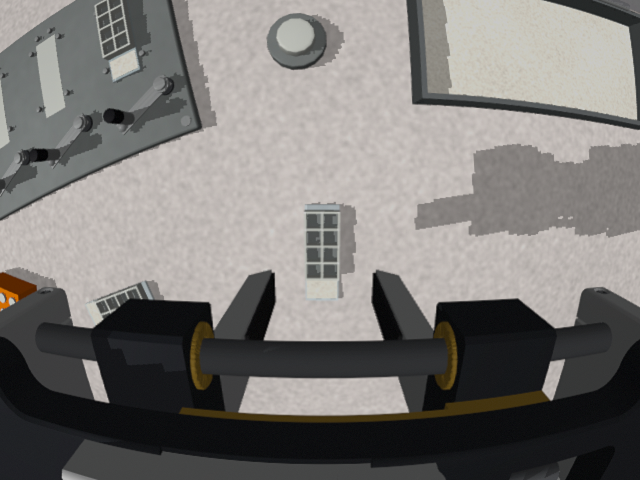

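Call:
drive_tool(series=[[[0, -0.005, 0, 0.07, -0.12, 4, 53], [0, -0.005, 0, 0.07, -0.12, 7.5, 53], [0, -0.005, 0, 0.07, -0.12, 9, 53], [0, -0.005, 0, 0.07, -0.12, 9.4, 53], [0, -0.005, 0, 0.07, -0.12, 9.4, 53], [0, -0.005, 0, 0.07, -0.12, 9.4, 10], [0, -0.005, 0, 0.07, -0.12, 9.4, 10], [0, -0.005, 0, 0.07, -0.12, 9.4, 10], [0, -0.005, 0, 0.07, -0.12, 9.4, 10], [0, -0.005, 0, 0.07, -0.12, 9.4, 10]]])

```text
time: 13.8
tool_pos: [0.4481, 0.0002, 0.0053]
ee_rot: [3.14, -0.003, -0.129]
wrist_force: [-0.1, -0.8, 3.1]
width: 0.0254
```

```bash
python3 -c "
from chk import *
b=wd(37.5,0); print(b)
plan((*b,80,.1412),(*b,35,.1412))"
```

```text
[635.5268088  216.77731643]
t 13.8 tcp [4.481e+02 2.000e-01 5.300e+00] rpy [ 3.14e+00 -3.00e-03 -1.29e-01] F [-0.1 -0.8  3.1] w 25.4 q [-0.13 -0.01  1.88 -0.    1.26  1.57]
(np.float64(635.5268087953132), np.float64(216.777316427528), 80, 0.1412) -> [0.002, -0.003, -0.27] [15.82, -23.88, -7.45]
(np.float64(635.5268087953132), np.float64(216.777316427528), 35, 0.1412) -> [0.002, -0.003, -0.27] [15.81, -23.88, -2.95]
```

Call:
drive_tool(series=[[[0, 0, 0, 0, 0, -3, 10], [0, 0, 0, 0, 0, -6, 10], [0, 0, -0.07, 2.5, -3.5, -7.5, 10], [0, 0, -0.14, 5, -7.5, -7.5, 10], [0, 0, -0.21, 8, -12, -7.5, 10], [0, 0, -0.27, 11, -16.5, -7.5, 10], [0, 0, -0.27, 13.5, -20, -7.5, 10], [0, 0, -0.27, 15, -22.5, -7.5, 10], [0, 0, -0.27, 15.7, -23.5, -7.5, 10], [0, 0, -0.27, 15.95, -23.8, -6, 10], [0, 0, -0.27, 15.95, -23.85, -4, 10], [0, 0, -0.27, 15.95, -23.85, -3, 10], [0, 0, -0.27, 15.95, -23.85, -2.6, 10], [0, 0, -0.27, 15.95, -23.85, -2.4, 10], [0, 0, -0.27, 15.95, -23.85, -2.4, 10], [0, 0, -0.27, 15.95, -23.85, -2.4, 10]]])

```text
time: 15.4
tool_pos: [0.6375, 0.2162, 0.0307]
ee_rot: [3.14, -0.004, 0.141]
wrist_force: [0.6, -0.1, -1.2]
width: 0.0255
```

```bash
python3 -c "
from chk import *
b=wd(39,0)
plan((*b,17.3,.1412))
s=robot.snapshot('wrist'); c=cv2.resize(s['img'][150:400,200:450],None,fx=3,fy=3); cv2.imwrite('pics/j_w.png',c[:600])"
```

```text
t 15.4 tcp [637.5 216.2  30.7] rpy [ 3.14  -0.004  0.141] F [ 0.6 -0.1 -1.2] w 25.5 q [ 0.24  0.44  1.29 -0.    1.41  1.67]
(np.float64(637.0118811471257), np.float64(216.98840908462913), 17.3, 0.1412) -> [0.002, -0.004, -0.0] [-0.05, -0.09, 1.34]
```

View pics/j_w.png

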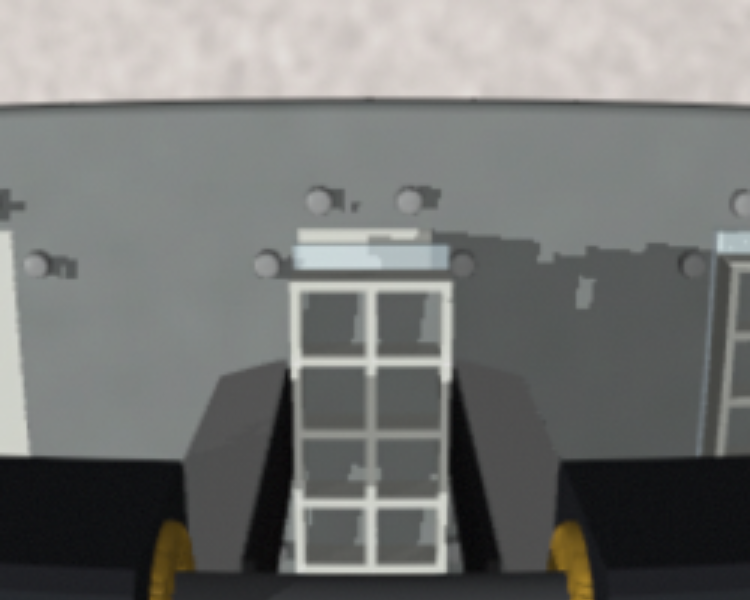

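Call:
drive_tool(series=[[[0, -0.004, 0, -0.05, -0.11, 0.3, 10], [0, -0.004, 0, -0.05, -0.11, 0.6, 10], [0, -0.004, 0, -0.05, -0.11, 0.9, 10], [0, -0.004, 0, -0.05, -0.11, 1.1, 10], [0, -0.004, 0, -0.05, -0.11, 1.25, 10], [0, -0.004, 0, -0.05, -0.11, 1.35, 10], [0, -0.004, 0, -0.05, -0.11, 1.35, 10], [0, -0.004, 0, -0.05, -0.11, 1.35, 10]]])

```text
time: 16.25
tool_pos: [0.637, 0.2173, 0.0174]
ee_rot: [3.14, -0.001, 0.141]
wrist_force: [-1.2, -0.4, 2.2]
width: 0.0253
```

```bash
python3 -c "
from chk import *
b=wd(39,0)
plan((*b,17.3,.1412))
s=robot.snapshot('wrist'); c=cv2.resize(s['img'][150:400,200:450],None,fx=3,fy=3); cv2.imwrite('pics/j_w2.png',c[:600])"
```

```text
t 16.25 tcp [637.  217.3  17.4] rpy [ 3.14e+00 -1.00e-03  1.41e-01] F [-1.2 -0.4  2.2] w 25.3 q [ 0.25  0.45  1.3  -0.    1.39  1.68]
(np.float64(637.0118811471257), np.float64(216.98840908462913), 17.3, 0.1412) -> [0.002, -0.001, -0.0] [-0.0, 0.03, 0.01]
```

View pics/j_w2.png

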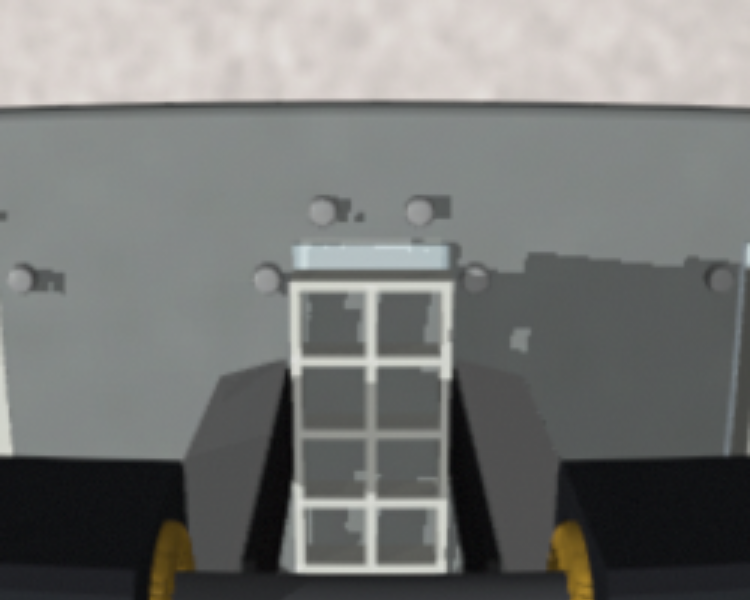

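Slide centred (371 vs pins 267/476), touching the plate. Release, then go over slide C.

```bash
python3 -c "
from chk import *
plan((530,200,100,.9),(414.3,180.1,100,1.784))"
```

```text
t 16.3 tcp [637.  217.3  17.4] rpy [ 3.14e+00 -1.00e-03  1.41e-01] F [-0.8 -1.   1.3] w 25.3 q [ 0.25  0.45  1.3  -0.    1.39  1.68]
(530, 200, 100, 0.9) -> [0.002, 0.0, -0.759] [-10.83, 0.22, -8.26]
(414.3, 180.1, 100, 1.784) -> [0.002, 0.001, -1.643] [-22.57, 0.57, -8.27]
```

Call:
drive_tool(series=[[[0, 0, 0, 0, 0, 0, 45], [0, 0, 0, 0, 0, 0, 45], [0, 0, 0, 0, 0, 0, 45], [0, 0, 0, 0, 0, -2, 45], [0, 0, 0, 0, 0, -5, 45], [0, 0, 0, 0, 0, -8.3, 45], [0, 0, 0, 0, 0, -8.3, 45]]])

```text
time: 17.0
tool_pos: [0.6404, 0.2183, 0.1072]
ee_rot: [3.141, -0.012, 0.141]
wrist_force: [-0.4, 1.0, 0.7]
width: 0.0424
```

```bash
python3 -c "
from chk import *
wsl('k_w',box=(500,800,0,400)); plan((414.3,180.1,100,1.784))"
```

```text
blk 258 [740.8  20.4] [36.8 17.4] 7.1 stage [ 114.1 -209.3] z [19.9 23.6 26.9]
blk 1009 [635.7 217. ] [52.1 26.2] 8.5 stage [37.7  0.2] z [21.4 23.2 24.2]
blk 1133 [647.  140.1] [53. 27.] 8.5 stage [ 38.  -77.6] z [20.1 22.9 24. ]
t 17.05 tcp [639.  218.  104.2] rpy [ 3.14  -0.008  0.141] F [-0.7 -0.3 -0.2] w 42.1 q [ 0.25  0.4   1.2  -0.    1.54  1.68]
(414.3, 180.1, 100, 1.784) -> [0.007, -0.005, -1.643] [-22.79, 0.59, 0.24]
```

Call:
drive_tool(series=[[[0, 0, -0.15, -4, 0.2, 0.0, 53], [0, 0, -0.3, -8, 0.3, 0.0, 53], [0, 0, -0.45, -12, 0.4, 0.0, 53], [0, 0, -0.6, -15, 0.5, 0.0, 53], [0, 0, -0.75, -18, 0.6, 0.0, 53], [0, 0, -0.9, -20, 0.6, 0.2, 53], [0, 0, -1.05, -22, 0.6, 0.2, 53], [0, 0, -1.2, -22.8, 0.6, 0.2, 53], [0, 0, -1.35, -22.8, 0.6, 0.2, 53], [0, 0, -1.5, -22.8, 0.6, 0.2, 53], [0, 0, -1.643, -22.8, 0.6, 0.2, 53], [0, 0, -1.643, -22.8, 0.6, 0.2, 53], [0, 0, -1.643, -22.8, 0.6, 0.2, 53]]])

```text
time: 18.35
tool_pos: [0.4135, 0.1798, 0.0993]
ee_rot: [3.136, 0.002, 1.781]
wrist_force: [-0.9, -0.3, -0.1]
width: 0.0498
```

```bash
python3 -c "
from chk import *
wsl('l_w',z0=8,z1=16,box=(330,500,90,270)); plan((414.3,180.1,4,1.784))"
```

```text
blk 941 [415.2 180. ] [26.3 52.5] 11.8 stage [-185.8   -5.4] z [ 9.8 11.1 12.1]
t 18.4 tcp [413.7 179.8  99.5] rpy [3.135e+00 2.000e-03 1.781e+00] F [-0.  -0.3 -0.8] w 49.9 q [ 0.29 -0.09  1.76 -0.    1.47  0.08]
(414.3, 180.1, 4, 1.784) -> [0.006, 0.002, -0.003] [0.03, 0.01, 9.55]
```

View pics/l_w.png

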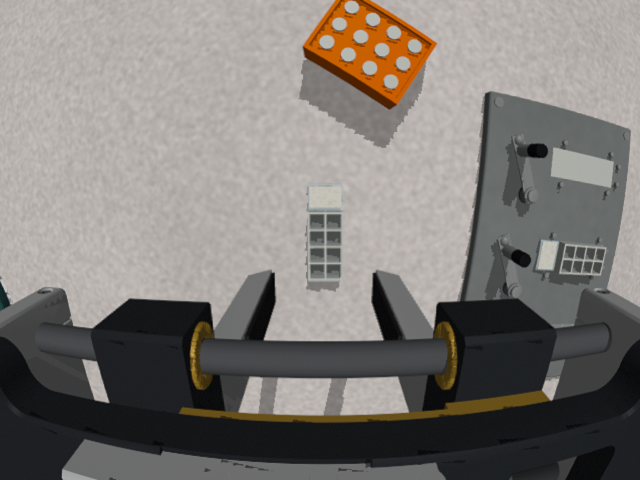

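Call:
drive_tool(series=[[[0.005, 0, 0, 0, 0.12, 4, 53], [0.005, 0, 0, 0, 0.12, 7.5, 53], [0.005, 0, 0, 0, 0.12, 9.1, 53], [0.005, 0, 0, 0, 0.12, 9.5, 53], [0.005, 0, 0, 0, 0.12, 9.5, 53], [0.005, 0, 0, 0, 0.12, 9.5, 10], [0.005, 0, 0, 0, 0.12, 9.5, 10], [0.005, 0, 0, 0, 0.12, 9.5, 10], [0.005, 0, 0, 0, 0.12, 9.5, 10], [0.005, 0, 0, 0, 0.12, 9.5, 10]]])

```text
time: 19.4
tool_pos: [0.4162, 0.1802, 0.0056]
ee_rot: [3.138, 0.002, 1.781]
wrist_force: [-1.4, 0.0, 3.9]
width: 0.0254
```

```bash
python3 -c "
from chk import *
b=wd(37.5,78); print(b)
plan((*b,80,3.2828),(*b,30,3.2828))"
```

```text
[624.54999063 294.00107872]
t 19.4 tcp [416.2 180.2   5.6] rpy [3.138e+00 2.000e-03 1.781e+00] F [-1.4  0.   3.9] w 25.4 q [ 0.29  0.    1.87 -0.    1.26  0.08]
(np.float64(624.5499906260549), np.float64(294.0010787217794), 80, 3.2828) -> [0.001, 0.004, -1.501] [6.76, 22.77, -7.38]
(np.float64(624.5499906260549), np.float64(294.0010787217794), 30, 3.2828) -> [0.001, 0.004, -1.501] [6.77, 22.76, -2.38]
```

Call:
drive_tool(series=[[[0, 0, 0, 0, 0, -3, 10], [0, 0, 0, 0, 0, -6.5, 10], [0, 0, -0.13, 0.3, 2, -7.4, 10], [0, 0, -0.26, 0.8, 4, -7.4, 10], [0, 0, -0.39, 1.5, 6.5, -7.4, 10], [0, 0, -0.52, 2, 9, -7.4, 10], [0, 0, -0.65, 3, 11.5, -7.4, 10], [0, 0, -0.78, 4, 14, -7.4, 10], [0, 0, -0.91, 5, 16.5, -7.4, 10], [0, 0, -1.04, 5.7, 18.5, -7.4, 10], [0, 0, -1.17, 6.2, 20.5, -7.4, 10], [0, 0, -1.3, 6.6, 21.7, -7.4, 10], [0, 0, -1.4, 6.75, 22.4, -7.4, 10], [0, 0, -1.501, 6.77, 22.77, -6.5, 10], [0, 0, -1.501, 6.77, 22.77, -4.5, 10], [0, 0, -1.501, 6.77, 22.77, -3.2, 10], [0, 0, -1.501, 6.77, 22.77, -2.6, 10], [0, 0, -1.501, 6.77, 22.77, -2.5, 10], [0, 0, -1.501, 6.77, 22.77, -2.5, 10]]])

```text
time: 21.3
tool_pos: [0.6247, 0.2941, 0.0315]
ee_rot: [-3.14, 0.004, -3.001]
wrist_force: [-0.1, 0.7, 0.0]
width: 0.0256
```

```bash
python3 -c "
from chk import *
b=wd(37.7,78)
plan((*b,17.7,3.2828))
s=robot.snapshot('wrist'); cv2.imwrite('pics/m_w.png',s['img'])"
```

```text
t 21.3 tcp [624.7 294.1  31.5] rpy [-3.14   0.004 -3.001] F [-0.1  0.7  0. ] w 25.6 q [ 0.36  0.48  1.23 -0.    1.43 -1.35]
(np.float64(624.7480002729632), np.float64(294.0292244093929), 17.7, 3.2828) -> [-0.001, 0.004, -0.0] [0.01, -0.01, 1.38]
```

View pics/m_w.png

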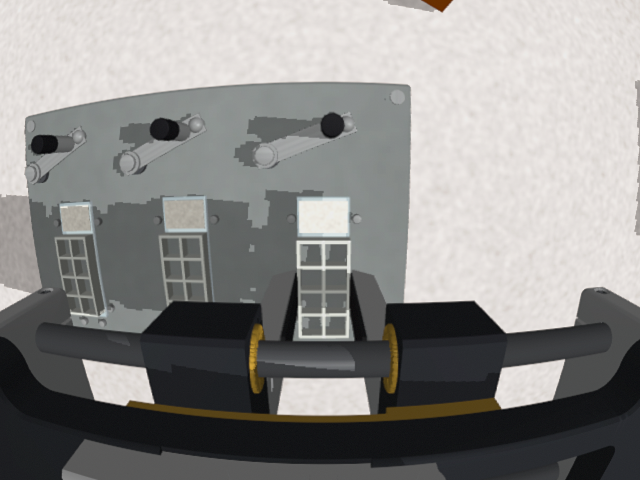

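Call:
drive_tool(series=[[[0, 0.003, 0, 0, 0, 0.3, 10], [0, 0.003, 0, 0, 0, 0.6, 10], [0, 0.003, 0, 0, 0, 0.9, 10], [0, 0.003, 0, 0, 0, 1.15, 10], [0, 0.003, 0, 0, 0, 1.3, 10], [0, 0.003, 0, 0, 0, 1.4, 10], [0, 0.003, 0, 0, 0, 1.4, 10], [0, 0.003, 0, 0, 0, 1.4, 45], [0, 0.003, 0, 0, 0, 1.35, 45], [0, 0.003, 0, 0, 0, 1.35, 45], [0, 0.003, 0, 0, 0, -1, 45], [0, 0.003, 0, 0, 0, -4, 45], [0, 0.003, 0, 0, 0, -7, 45], [0, 0.003, 0, 0, 0, -7, 45], [0, 0.003, 0, 0, 0, -7, 45]]])

```text
time: 22.85
tool_pos: [0.6253, 0.2945, 0.1032]
ee_rot: [-3.141, 0.004, -3.001]
wrist_force: [-0.4, 0.6, -0.7]
width: 0.0419
```

```bash
python3 -c "
from chk import *
wsl('n_w',box=(500,800,0,400)); plan((414.3,180.1,100,1.784))"
```

```text
blk 1155 [635.6 217. ] [52.5 26.8] 8.6 stage [37.6  0.3] z [20.5 22.8 23.9]
blk 1008 [624.8 294.3] [52.1 26. ] 8.5 stage [37.8 78.3] z [20.6 23.1 24.1]
blk 1101 [647.1 139.6] [53.  28.4] 8.0 stage [ 38.  -78.1] z [19.8 22.7 23.9]
t 22.9 tcp [624.3 294.1 101.2] rpy [-3.140e+00  1.000e-03 -3.001e+00] F [-1.  -0.2 -0.2] w 42.6 q [ 0.36  0.44  1.15 -0.    1.56 -1.35]
(414.3, 180.1, 100, 1.784) -> [-0.001, 0.002, 1.498] [22.4, -8.34, 0.12]
```

View pics/n_w.png

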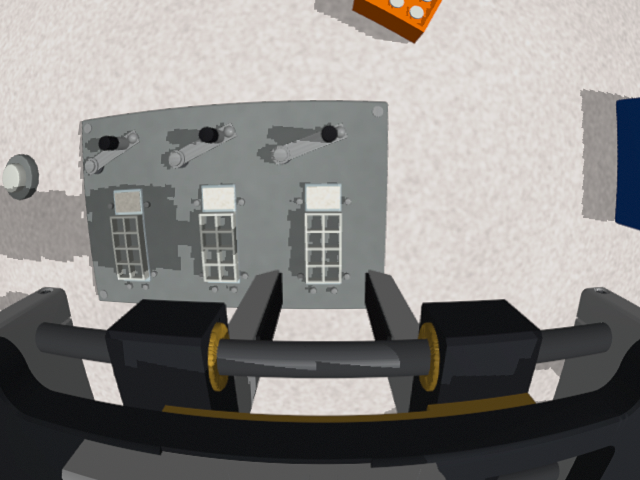

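```bash
cat > clip.py <<'E'
from chk import *
YAW=1.712
def kn(by,a,bx=37.6):
    t=2.27-a; return wd(bx-68+36*np.cos(t),by-30+36*np.sin(t))
def go(by,angs,zs):
    plan(*[(*kn(by,a),z,YAW) for a,z in zip(angs,zs)])
E
python3 -c "
from clip import *
import io
s=np.load('n_w.npz'); W,ok,uv=cloud(s,60,90,400,180,fish=True); k=ok&(W[:,2]>40)
m=np.zeros((480,640),np.uint8); m[uv[k,1],uv[k,0]]=255
n,l,sta,ce=cv2.connectedComponentsWithStats(m)
for i in range(1,n):
    kk=k&(l[uv[:,1],uv[:,0]]==i)
    if sta[i,4]>8: print('knob',sta[i,4],st(W[kk].mean(0)))
for b in(78,0,-78): print(b, st(kn(b,.34)),st(kn(b,1.52)))
go(78,[.36],[80])
"
```

```text
knob 250 [-43.42348224   4.5924782 ]
knob 218 [-41.70929368  82.14359461]
knob 224 [-44.21950589 -73.04411698]
78 [-43.05503831  81.70237388] [-4.05920072 72.53899536]
0 [-43.05503831   3.70237388] [-4.05920072 -5.46100464]
-78 [-43.05503831 -74.29762612] [ -4.05920072 -83.46100464]
t 22.9 tcp [624.3 294.1 101.2] rpy [-3.140e+00  1.000e-03 -3.001e+00] F [-1.  -0.2 -0.2] w 42.6 q [ 0.36  0.44  1.15 -0.    1.56 -1.35]
(np.float64(544.9107210770526), np.float64(286.66932231560725), 80, 1.712) -> [-0.001, 0.002, 1.57] [7.97, 0.38, 2.12]
```

Call:
drive_tool(series=[[[0, 0, 0.15, 1, 0, 0.3, 22], [0, 0, 0.3, 2, 0, 0.6, 22], [0, 0, 0.45, 3, 0, 1, 22], [0, 0, 0.6, 4, 0.1, 1, 22], [0, 0, 0.75, 5, 0.2, 1, 22], [0, 0, 0.9, 6, 0.3, 1, 22], [0, 0, 1.05, 7, 0.4, 1, 22], [0, 0, 1.2, 8, 0.4, 1, 22], [0, 0, 1.35, 8, 0.4, 1, 22], [0, 0, 1.5, 8, 0.4, 1, 22], [0, 0, 1.57, 8, 0.4, 1, 22], [0, 0, 1.57, 8, 0.4, 1, 22], [0, 0, 1.57, 8, 0.4, 1, 22], [0, 0, 1.57, 8, 0.4, 1, 22]]])

```text
time: 24.3
tool_pos: [0.5441, 0.2866, 0.0902]
ee_rot: [-3.141, 0.002, 1.713]
wrist_force: [0.1, -0.5, -0.3]
width: 0.0203
```

```bash
python3 -c "
from clip import *
go(78,[.38,.38,.6,.8,1.,1.2,1.4,1.5,1.6],[45,31]+[31]*8)
s=robot.snapshot('wrist'); cv2.imwrite('pics/o_w.png',s['img'])
print(proj(s,[*(kn(78,.38)/1000),.05],True))"
```

```text
t 24.3 tcp [544.1 286.6  90.2] rpy [-3.141e+00  2.000e-03  1.713e+00] F [ 0.1 -0.5 -0.3] w 20.3 q [ 0.39  0.28  1.38 -0.    1.49  0.25]
(np.float64(545.5525088011345), np.float64(286.99565226741686), 45, 1.712) -> [-0.001, 0.002, 0.001] [0.02, 0.15, 4.52]
(np.float64(545.5525088011345), np.float64(286.99565226741686), 31, 1.712) -> [-0.001, 0.002, 0.001] [0.03, 0.15, 5.92]
(np.float64(552.9762591987896), np.float64(289.7089051801375), 31, 1.712) -> [-0.001, 0.002, 0.001] [0.19, 0.93, 5.92]
(np.float64(560.0935351208882), np.float64(290.7147946791468), 31, 1.712) -> [-0.001, 0.002, 0.001] [0.19, 1.65, 5.92]
(np.float64(567.2687787710332), np.float64(290.2866489136001), 31, 1.712) -> [-0.001, 0.002, 0.001] [0.04, 2.35, 5.92]
(np.float64(574.215935827684), np.float64(288.4415367040778), 31, 1.712) -> [-0.001, 0.002, 0.001] [-0.24, 3.01, 5.92]
(np.float64(580.6580450620138), np.float64(285.2530168517851), 31, 1.712) -> [-0.001, 0.002, 0.001] [-0.65, 3.6, 5.92]
(np.float64(583.6083746255815), np.float64(283.1927355443672), 31, 1.712) -> [-0.001, 0.002, 0.001] [-0.89, 3.87, 5.92]
(np.float64(586.3382799081011), np.float64(280.84820558127683), 31, 1.712) -> [-0.001, 0.002, 0.001] [-1.16, 4.1, 5.92]
[325.69309883 265.06197856]
```

View pics/o_w.png

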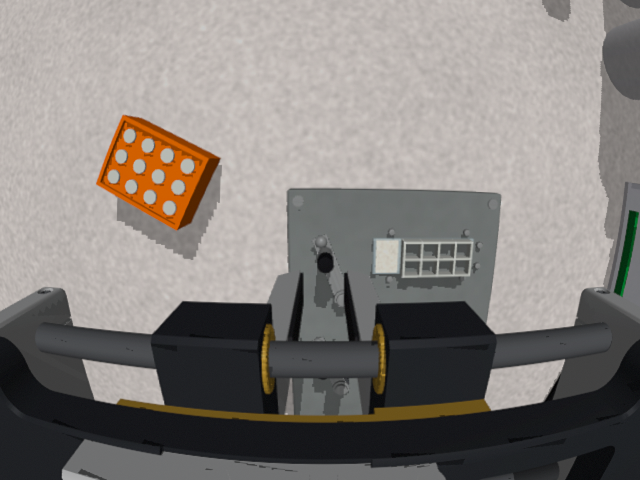

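Call:
drive_tool(series=[[[0, 0, 0, 0.02, 0.15, 3, 22], [0, 0, 0, 0.02, 0.15, 5, 22], [0, 0, 0, 0.03, 0.15, 5.9, 22], [0, 0, 0, 0.03, 0.15, 5.9, 15], [0, 0, 0, 0.03, 0.15, 5.9, 15], [0, 0, 0, 0.19, 0.93, 5.9, 15], [0, 0, 0, 0.19, 1.65, 5.9, 15], [0, 0, 0, 0.04, 2.35, 5.9, 15], [0, 0, 0, -0.24, 3, 5.9, 15], [0, 0, 0, -0.65, 3.6, 5.9, 15], [0, 0, 0, -0.89, 3.87, 5.9, 15], [0, 0, 0, -1.16, 4.1, 5.9, 15], [0, 0, 0, -1.16, 4.1, 5.9, 15], [0, 0, 0, -1.16, 4.1, 5.9, 15]]])

```text
time: 25.75
tool_pos: [0.5873, 0.2803, 0.0315]
ee_rot: [3.141, 0.003, 1.713]
wrist_force: [-1.5, -0.0, -0.2]
width: 0.014
```

```bash
python3 -c "
from clip import *
go(78,[1.5,1.6,1.65,1.55],[31,31,31,80])
s=robot.snapshot('wrist'); cv2.imwrite('pics/p_w.png',s['img'])
print(proj(s,[*(kn(78,1.52)/1000),.05],True),proj(s,[*(kn(78,1.35)/1000),.05],True))"
```

```text
t 25.75 tcp [587.3 280.3  31.5] rpy [3.141e+00 3.000e-03 1.713e+00] F [-1.5 -0.  -0.2] w 14.0 q [ 0.36  0.4   1.35 -0.    1.4   0.22]
(np.float64(583.6083746255815), np.float64(283.1927355443672), 31, 1.712) -> [0.001, 0.003, 0.001] [0.34, -0.32, 0.05]
(np.float64(586.3382799081011), np.float64(280.84820558127683), 31, 1.712) -> [0.001, 0.003, 0.001] [0.07, -0.08, 0.05]
(np.float64(587.611955950338), np.float64(279.57656318041126), 31, 1.712) -> [0.001, 0.003, 0.001] [-0.08, 0.02, 0.05]
(np.float64(585.0026399984534), np.float64(282.0546014897596), 80, 1.712) -> [0.001, 0.003, 0.001] [0.19, -0.19, -4.85]
[317.30455729 295.95367254] [307.36088858 287.6005984 ]
```

View pics/p_w.png

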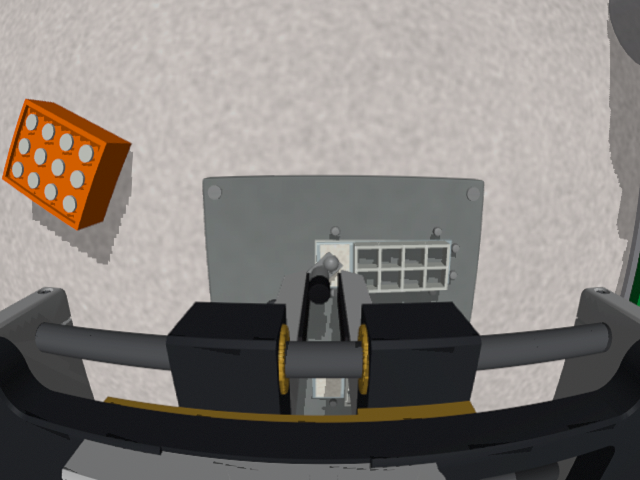

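Call:
drive_tool(series=[[[0, 0, 0, 0, 0, 0, 22], [0, 0, 0, 0, 0, 0, 22], [0, 0, 0, 0, 0, -2, 22], [0, 0, 0, 0, 0, -4.5, 22], [0, 0, 0, 0, 0, -5, 22]]])

```text
time: 26.3
tool_pos: [0.5891, 0.2814, 0.0854]
ee_rot: [3.134, 0.001, 1.713]
wrist_force: [0.1, 1.0, -0.1]
width: 0.0207
```

```bash
python3 -c "
from clip import *
go(0,[.34,.34,.34,.6,.8,1.,1.2,1.4,1.5,1.6],[80,45,31]+[31]*8)
"
```

```text
t 26.3 tcp [589.1 281.4  85.4] rpy [3.134e+00 1.000e-03 1.713e+00] F [ 0.1  1.  -0.1] w 20.7 q [ 0.36  0.36  1.29 -0.    1.49  0.22]
(np.float64(555.2524060394335), np.float64(209.10646043457928), 80, 1.712) -> [0.008, 0.001, 0.001] [-6.67, -4.38, 0.51]
(np.float64(555.2524060394335), np.float64(209.10646043457928), 45, 1.712) -> [0.008, 0.001, 0.001] [-6.67, -4.41, 4.01]
(np.float64(555.2524060394335), np.float64(209.10646043457928), 31, 1.712) -> [0.008, 0.001, 0.001] [-6.67, -4.42, 5.41]
(np.float64(563.9530773680478), np.float64(212.4851428858861), 31, 1.712) -> [0.008, 0.001, 0.001] [-6.45, -3.51, 5.42]
(np.float64(571.0703532901464), np.float64(213.4910323848954), 31, 1.712) -> [0.008, 0.001, 0.001] [-6.46, -2.79, 5.42]
(np.float64(578.2455969402914), np.float64(213.06288661934872), 31, 1.712) -> [0.008, 0.001, 0.001] [-6.6, -2.09, 5.43]
(np.float64(585.1927539969423), np.float64(211.2177744098264), 31, 1.712) -> [0.008, 0.001, 0.001] [-6.88, -1.43, 5.43]
(np.float64(591.6348632312721), np.float64(208.02925455753373), 31, 1.712) -> [0.008, 0.001, 0.001] [-7.29, -0.83, 5.44]
(np.float64(594.5851927948398), np.float64(205.96897325011582), 31, 1.712) -> [0.008, 0.001, 0.001] [-7.53, -0.57, 5.44]
(np.float64(597.3150980773594), np.float64(203.62444328702543), 31, 1.712) -> [0.008, 0.001, 0.001] [-7.8, -0.33, 5.44]
```

Call:
drive_tool(series=[[[0.005, 0, 0, -2.5, -1.6, 0, 22], [0.005, 0, 0, -5, -3.3, 0, 22], [0.005, 0, 0, -6.4, -4.2, 0.5, 22], [0.005, 0, 0, -6.67, -4.38, 1.5, 22], [0.005, 0, 0, -6.67, -4.38, 1.5, 22], [0.005, 0, 0, -6.67, -4.38, 1.5, 22]]])

```text
time: 26.9
tool_pos: [0.5552, 0.2096, 0.0691]
ee_rot: [3.14, 0.001, 1.713]
wrist_force: [0.7, 0.0, -0.2]
width: 0.0208
```

```bash
python3 -c "
from clip import *
go(0,[.34,.34,.6,.8,1.,1.2,1.4,1.5,1.6],[45,31]+[31]*8)
s=robot.snapshot('wrist'); cv2.imwrite('pics/q_w.png',s['img'][180:420,200:460])"
```

```text
t 26.9 tcp [555.2 209.6  69.1] rpy [3.140e+00 1.000e-03 1.713e+00] F [ 0.7  0.  -0.2] w 20.8 q [ 0.27  0.25  1.46 -0.    1.43  0.12]
(np.float64(555.2524060394335), np.float64(209.10646043457928), 45, 1.712) -> [0.001, 0.001, 0.001] [-0.05, -0.0, 2.41]
(np.float64(555.2524060394335), np.float64(209.10646043457928), 31, 1.712) -> [0.001, 0.001, 0.001] [-0.05, -0.01, 3.81]
(np.float64(563.9530773680478), np.float64(212.4851428858861), 31, 1.712) -> [0.001, 0.001, 0.001] [0.16, 0.9, 3.82]
(np.float64(571.0703532901464), np.float64(213.4910323848954), 31, 1.712) -> [0.001, 0.001, 0.001] [0.16, 1.62, 3.82]
(np.float64(578.2455969402914), np.float64(213.06288661934872), 31, 1.712) -> [0.001, 0.001, 0.001] [0.01, 2.33, 3.82]
(np.float64(585.1927539969423), np.float64(211.2177744098264), 31, 1.712) -> [0.001, 0.001, 0.001] [-0.27, 2.99, 3.82]
(np.float64(591.6348632312721), np.float64(208.02925455753373), 31, 1.712) -> [0.001, 0.001, 0.001] [-0.67, 3.58, 3.82]
(np.float64(594.5851927948398), np.float64(205.96897325011582), 31, 1.712) -> [0.001, 0.001, 0.001] [-0.92, 3.84, 3.82]
(np.float64(597.3150980773594), np.float64(203.62444328702543), 31, 1.712) -> [0.001, 0.001, 0.001] [-1.19, 4.08, 3.82]
```

View pics/q_w.png

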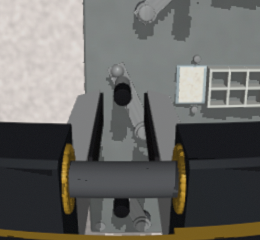

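Call:
drive_tool(series=[[[0, 0, 0, -0.05, -0.02, 2, 22], [0, 0, 0, -0.05, -0.02, 3.2, 22], [0, 0, 0, -0.05, -0.02, 3.8, 22], [0, 0, 0, -0.05, -0.02, 3.8, 15], [0, 0, 0, -0.05, -0.02, 3.8, 15], [0, 0, 0, 0.16, 0.9, 3.8, 15], [0, 0, 0, 0.16, 1.62, 3.8, 15], [0, 0, 0, 0.01, 2.33, 3.8, 15], [0, 0, 0, -0.27, 3, 3.8, 15], [0, 0, 0, -0.67, 3.58, 3.8, 15], [0, 0, 0, -0.92, 3.84, 3.8, 15], [0, 0, 0, -1.19, 4.1, 3.8, 15], [0, 0, 0, -1.19, 4.1, 3.8, 15], [0, 0, 0, -1.19, 4.1, 3.8, 15], [0, 0, 0, -1.19, 4.08, 3.8, 22], [0, 0, 0, -1.19, 4.08, 3.8, 22], [0, 0, 0, -1.19, 4.08, 1, 22], [0, 0, 0, -1.19, 4.08, -1, 22], [0, 0, 0, -1.19, 4.08, -1, 22]]])

```text
time: 28.85
tool_pos: [0.6001, 0.2045, 0.0839]
ee_rot: [3.131, 0.0, 1.714]
wrist_force: [0.3, -0.0, 0.8]
width: 0.0207
```

```bash
python3 -c "
from clip import *
go(-78,[.36,.36],[70,31])
s=robot.snapshot('wrist'); cv2.imwrite('pics/r_w.png',s['img'])"
```

```text
t 28.85 tcp [600.1 204.5  83.9] rpy [3.131 0.    1.714] F [ 0.3 -0.   0.8] w 20.7 q [ 0.24  0.32  1.35 -0.    1.47  0.1 ]
(np.float64(566.8643574155691), np.float64(132.22179772710444), 70, 1.712) -> [0.01, 0.0, 0.002] [-6.68, -4.34, 1.35]
(np.float64(566.8643574155691), np.float64(132.22179772710444), 31, 1.712) -> [0.01, 0.0, 0.002] [-6.68, -4.38, 5.25]
```

View pics/r_w.png

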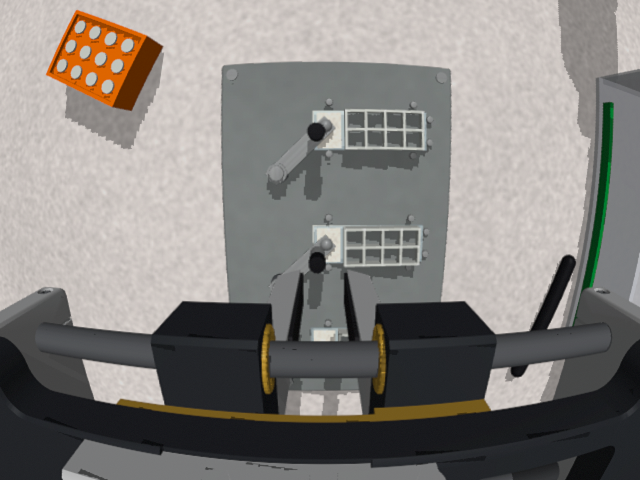

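Call:
drive_tool(series=[[[0.008, 0, 0, -2.5, -1.6, 0, 22], [0.008, 0, 0, -5, -3.3, 0, 22], [0.008, 0, 0, -6.4, -4.2, 0.5, 22], [0.008, 0, 0, -6.68, -4.36, 1.5, 22], [0.008, 0, 0, -6.68, -4.36, 1.5, 22], [0.008, 0, 0, -6.68, -4.36, 1.5, 22]]])

```text
time: 29.5
tool_pos: [0.565, 0.1325, 0.0651]
ee_rot: [-3.138, 0.0, 1.714]
wrist_force: [0.7, -0.6, 0.8]
width: 0.0208
```

```bash
python3 -c "
from clip import *
go(-78,[.34,.34,.6,.8,1.,1.2,1.4,1.5,1.6],[45,31]+[31]*8)
s=robot.snapshot('wrist'); cv2.imwrite('pics/s_w.png',s['img'][180:420,200:460])"
```

```text
t 29.5 tcp [565.  132.5  65.1] rpy [-3.138  0.     1.714] F [ 0.7 -0.6  0.8] w 20.8 q [ 0.13  0.22  1.5  -0.    1.42 -0.01]
(np.float64(566.2292242086918), np.float64(131.88269814032788), 45, 1.712) -> [-0.003, 0.0, 0.002] [-0.07, 0.12, 2.01]
(np.float64(566.2292242086918), np.float64(131.88269814032788), 31, 1.712) -> [-0.003, 0.0, 0.002] [-0.07, 0.13, 3.41]
(np.float64(574.9298955373062), np.float64(135.2613805916347), 31, 1.712) -> [-0.003, 0.0, 0.002] [0.14, 1.04, 3.41]
(np.float64(582.0471714594047), np.float64(136.267270090644), 31, 1.712) -> [-0.003, 0.0, 0.002] [0.13, 1.76, 3.41]
(np.float64(589.2224151095497), np.float64(135.83912432509734), 31, 1.712) -> [-0.003, 0.0, 0.002] [-0.01, 2.46, 3.41]
(np.float64(596.1695721662005), np.float64(133.994012115575), 31, 1.712) -> [-0.003, 0.0, 0.002] [-0.29, 3.12, 3.4]
(np.float64(602.6116814005304), np.float64(130.80549226328236), 31, 1.712) -> [-0.003, 0.0, 0.002] [-0.7, 3.71, 3.4]
(np.float64(605.562010964098), np.float64(128.74521095586442), 31, 1.712) -> [-0.003, 0.0, 0.002] [-0.95, 3.98, 3.4]
(np.float64(608.2919162466176), np.float64(126.40068099277404), 31, 1.712) -> [-0.003, 0.0, 0.002] [-1.22, 4.21, 3.4]
```

View pics/s_w.png

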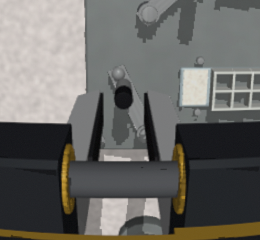

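Call:
drive_tool(series=[[[0, 0, 0, -0.07, 0.08, 2, 22], [0, 0, 0, -0.07, 0.08, 3, 22], [0, 0, 0, -0.07, 0.08, 3.4, 22], [0, 0, 0, -0.07, 0.08, 3.4, 15], [0, 0, 0, -0.07, 0.08, 3.4, 15], [0, 0, 0, 0.14, 1.04, 3.4, 15], [0, 0, 0, 0.13, 1.76, 3.4, 15], [0, 0, 0, -0.01, 2.46, 3.4, 15], [0, 0, 0, -0.29, 3.12, 3.4, 15], [0, 0, 0, -0.7, 3.71, 3.4, 15], [0, 0, 0, -0.95, 3.98, 3.4, 15], [0, 0, 0, -1.22, 4.22, 3.4, 15], [0, 0, 0, -1.22, 4.22, 3.4, 15], [0, 0, 0, -1.22, 4.22, 3.4, 15], [0, 0, 0, -1.22, 4.2, 3.4, 22], [0, 0, 0, -1.22, 4.2, 3.4, 22], [0, 0, 0, -1.22, 4.2, 1, 22], [0, 0, 0, -1.22, 4.2, -2, 22], [0, 0, 0, -1.22, 4.2, -2, 0]]])

```text
time: 31.45
tool_pos: [0.6121, 0.127, 0.0912]
ee_rot: [3.133, 0.001, 1.715]
wrist_force: [0.5, 0.5, 0.3]
width: 0.016
```

```bash
python3 -c "
from clip import *
plan((600.5,-1.5,70,1.712))
s=wsl('t_w'); 
s=np.load('t_w.npz'); W,ok,uv=cloud(s,0,0,640,400,fish=True); k=ok&(W[:,2]>42)&(W[:,2]<56)&(W[:,0]<640)
m=np.zeros((480,640),np.uint8); m[uv[k,1],uv[k,0]]=255
n,l,sta,ce=cv2.connectedComponentsWithStats(m)
for i in range(1,n):
    kk=k&(l[uv[:,1],uv[:,0]]==i)
    if sta[i,4]>15: print('knob',sta[i,4],st(W[kk].mean(0)))
wsl('t_t','top',19,28)"
```

```text
t 31.45 tcp [612.1 127.   91.2] rpy [3.133e+00 1.000e-03 1.715e+00] F [0.5 0.5 0.3] w 16.0 q [ 0.11  0.29  1.36 -0.    1.48 -0.03]
(600.5, -1.5, 70, 1.712) -> [0.008, 0.001, 0.003] [-12.55, -3.01, 2.1]
blk 1354 [628.1 293.7] [52.8 27.3] 9.6 stage [41.  77.2] z [20.  22.9 24.1]
blk 1133 [639.2 216.9] [52.5 26.4] 8.5 stage [41.2 -0.4] z [21.  23.1 24.1]
blk 1319 [650.2 139.6] [52.4 26.7] 8.9 stage [ 41.2 -78.5] z [20.5 23.  24. ]
knob 271 [-3.19915382 72.20379593]
knob 245 [-2.51737101 -5.46327677]
knob 261 [ -2.8255656  -82.19524185]
blk 146 [623.8 292. ] [45.9 27.4] 5.3 stage [36.5 76.1] z [20.1 23.  25.2]
blk 146 [599.9  -2. ] [25.7 26.5] 38.8 stage [ -28.6 -211.6] z [19.7 21.5 23.7]
```

View pics/t_w.png

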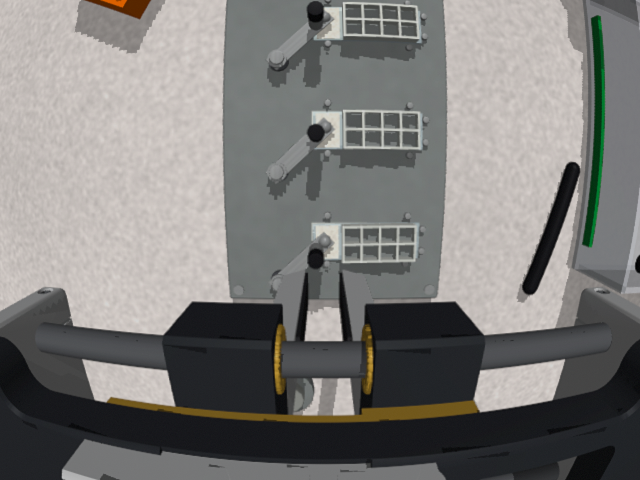

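View pics/t_t.png

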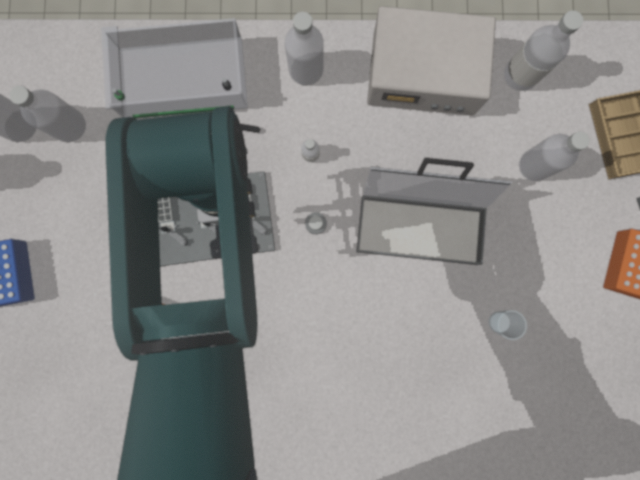

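Call:
drive_tool(series=[[[0.007, 0, 0, -4, -1, 0, 0], [0.007, 0, 0, -8, -2, 1, 0], [0.007, 0, 0, -11, -2.7, 2, 0], [0.007, 0, 0, -12.5, -3, 3.5, 0], [0.007, 0, 0, -12.55, -3.0, 5, 0], [0.007, 0, 0, -12.55, -3.0, 5, 0], [0.007, 0, 0, -12.55, -3.0, 5, 0], [0.007, 0, 0, -12.55, -3.0, 5, 0]]])

```text
time: 32.35
tool_pos: [0.5983, -0.0005, 0.037]
ee_rot: [-3.136, 0.0, 1.716]
wrist_force: [0.7, -1.2, 0.5]
width: 0.0003
```

```bash
python3 -c "
from clip import *
plan((600.2,-1.8,20,1.712))
wsl('u_w')
s=np.load('u_w.npz');W,ok,uv=cloud(s,fish=True);k=ok&(abs(W[:,0]-600)<9)&(abs(W[:,1]+2)<9);print(np.percentile(W[k][:,2],[5,25,50]))"
```

```text
t 32.35 tcp [ 5.983e+02 -5.000e-01  3.700e+01] rpy [-3.136  0.     1.716] F [ 0.7 -1.2  0.5] w 0.3 q [-0.09  0.29  1.48 -0.    1.38 -0.24]
(600.2, -1.8, 20, 1.712) -> [-0.006, 0.0, 0.004] [-0.16, 0.18, 1.7]
blk 2157 [650.1 139.4] [53.2 27.2] 9.4 stage [ 41.  -78.7] z [20.1 22.8 24. ]
blk 441 [731.6  13.3] [36.2 16.2] 70.7 stage [ 104. -215.] z [19.8 23.5 27.1]
[20.42360537 21.22310307 22.47534415]
```

View pics/u_w.png

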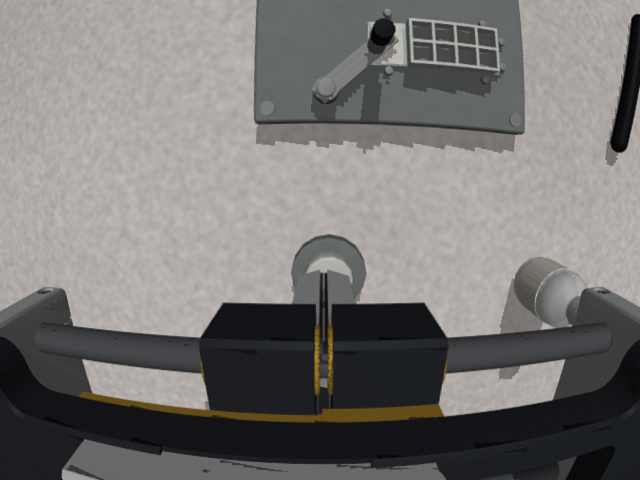

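Call:
drive_tool(series=[[[-0.005, 0, 0, -0.1, 0.15, 0.6, 0], [-0.005, 0, 0, -0.1, 0.15, 1.2, 0], [-0.005, 0, 0, -0.1, 0.15, 1.5, 0], [-0.005, 0, 0, -0.1, 0.15, 1.7, 0], [-0.005, 0, 0, -0.1, 0.15, 1.9, 0], [-0.005, 0, 0, -0.1, 0.15, 2.1, 0], [-0.005, 0, 0, -0.1, 0.15, 2.1, 0], [-0.005, 0, 0, -0.1, 0.15, 2.1, 0]]])

```text
time: 33.2
tool_pos: [0.5998, -0.0011, 0.0167]
ee_rot: [-3.141, -0.0, 1.716]
wrist_force: [-3.2, 2.0, 5.0]
width: 0.0002
```

Call:
drive_tool(series=[[[0, 0, 0, 0, 0, 0.1, 0], [0, 0, 0, 0, 0, 0.2, 0], [0, 0, 0, 0, 0, 0.3, 0], [0, 0, 0, 0, 0, 0.3, 0], [0, 0, 0, 0, 0, 0.3, 0]]])

```text
time: 33.7
tool_pos: [0.5999, -0.0011, 0.0161]
ee_rot: [3.141, 0.0, 1.716]
wrist_force: [-7.0, 1.7, 12.5]
width: 0.0003
```

```bash
python3 -c "
from clip import *
plan((600.2,-1.8,90,1.712))"
```

```text
t 33.7 tcp [599.9  -1.1  16.1] rpy [3.141 0.    1.716] F [-7.   1.7 12.5] w 0.3 q [-0.1   0.3   1.5  -0.    1.34 -0.24]
(600.2, -1.8, 90, 1.712) -> [0.0, 0.0, 0.004] [-0.08, 0.02, -7.39]
```

Call:
drive_tool(series=[[[0, 0, 0, 0, 0, -1, 0], [0, 0, 0, 0, 0, -4, 0], [0, 0, 0, 2, 0.5, -7, 22], [0, 0, 0, 5, 1, -8, 22], [0, 0, 0, 7, 1.5, -8, 22], [0, 0, 0, 7, 1.5, -8, 22], [0, 0, 0, 7, 1.5, -8, 22], [0, 0, 0, 7, 1.5, -8, 22]]])

```text
time: 34.5
tool_pos: [0.6043, 0.0691, 0.0952]
ee_rot: [-3.141, 0.001, 1.715]
wrist_force: [0.2, -0.1, -0.0]
width: 0.0211
```

```bash
python3 -c "
from clip import *
go(-78,[1.52,1.52,1.4,1.2,1.0,.8,.6,.4,.2],[80]+[31]*8)
wsl('v_w')"
```

```text
t 34.5 tcp [604.3  69.1  95.2] rpy [-3.141e+00  1.000e-03  1.715e+00] F [ 0.2 -0.1 -0. ] w 21.1 q [ 0.02  0.26  1.39 -0.    1.49 -0.12]
(np.float64(606.1265323153827), np.float64(128.29833472672027), 80, 1.712) -> [-0.001, 0.001, 0.003] [5.84, 1.04, 1.51]
(np.float64(606.1265323153827), np.float64(128.29833472672027), 31, 1.712) -> [-0.001, 0.001, 0.003] [5.84, 1.04, 6.41]
(np.float64(602.6116814005304), np.float64(130.80549226328236), 31, 1.712) -> [-0.001, 0.001, 0.003] [6.14, 0.73, 6.41]
(np.float64(596.1695721662005), np.float64(133.994012115575), 31, 1.712) -> [-0.001, 0.001, 0.003] [6.55, 0.14, 6.41]
(np.float64(589.2224151095497), np.float64(135.83912432509734), 31, 1.712) -> [-0.001, 0.001, 0.003] [6.83, -0.52, 6.41]
(np.float64(582.0471714594047), np.float64(136.267270090644), 31, 1.712) -> [-0.001, 0.001, 0.003] [6.98, -1.22, 6.41]
(np.float64(574.9298955373062), np.float64(135.2613805916347), 31, 1.712) -> [-0.001, 0.001, 0.003] [6.98, -1.94, 6.41]
(np.float64(568.1543306744051), np.float64(132.8615574681271), 31, 1.712) -> [-0.001, 0.001, 0.003] [6.84, -2.65, 6.41]
(np.float64(561.990597260254), np.float64(129.1634740949756), 31, 1.712) -> [-0.001, 0.001, 0.003] [6.56, -3.31, 6.42]
blk 1294 [639.  216.5] [52.6 26.9] 9.2 stage [40.9 -0.7] z [20.1 22.9 24.1]
blk 1111 [649.8 139.5] [52.9 26.1] 9.6 stage [ 40.8 -78.5] z [20.8 23.1 24.1]
blk 382 [604.4   5.8] [19.1 15.3] 7.1 stage [ -23.  -204.5] z [20.2 21.1 22. ]
```

View pics/v_w.png

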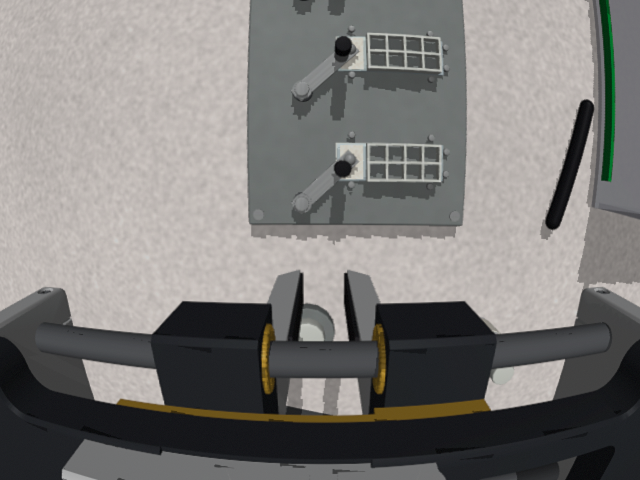

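```bash
python3 -c "
from clip import *
wsl('w_t','top',19,28,box=(500,750,50,400)); s=robot.snapshot('scene'); cv2.imwrite('pics/w_s.png',cv2.resize(s['img'][210:320,330:500],None,fx=4,fy=4))"
```

```text
(no output)
```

View pics/w_s.png

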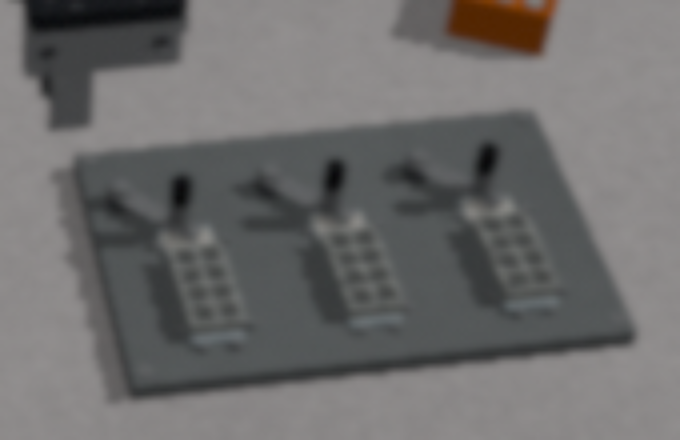

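Call:
drive_tool(series=[[[0, 0, 0, 3, 0.5, 1, 22], [0, 0, 0, 5, 0.9, 1.5, 22], [0, 0, 0, 5.84, 1.0, 2.5, 22], [0, 0, 0, 5.84, 1.0, 3, 22], [0, 0, 0, 5.84, 1.0, 3, 22], [0, 0, 0, 5.84, 1.0, 3, 22]]])

```text
time: 35.25
tool_pos: [0.6059, 0.1273, 0.0654]
ee_rot: [-3.141, 0.001, 1.714]
wrist_force: [-0.1, 0.5, -0.2]
width: 0.0209
```

```bash
python3 -c "
from clip import *
go(-78,[1.52,1.52,1.4,1.2,1.0,.8,.6,.4,.2],[80]+[31]*8)
s=robot.snapshot('wrist'); cv2.imwrite('pics/x_w.png',s['img'][180:420,200:460])"
```

```text
t 35.25 tcp [605.9 127.3  65.4] rpy [-3.141e+00  1.000e-03  1.714e+00] F [-0.1  0.5 -0.2] w 20.9 q [ 0.12  0.3   1.4  -0.    1.44 -0.03]
(np.float64(606.1265323153827), np.float64(128.29833472672027), 80, 1.712) -> [-0.001, 0.001, 0.002] [0.09, 0.04, -1.46]
(np.float64(606.1265323153827), np.float64(128.29833472672027), 31, 1.712) -> [-0.001, 0.001, 0.002] [0.1, 0.04, 3.44]
(np.float64(602.6116814005304), np.float64(130.80549226328236), 31, 1.712) -> [-0.001, 0.001, 0.002] [0.39, -0.27, 3.44]
(np.float64(596.1695721662005), np.float64(133.994012115575), 31, 1.712) -> [-0.001, 0.001, 0.002] [0.8, -0.86, 3.44]
(np.float64(589.2224151095497), np.float64(135.83912432509734), 31, 1.712) -> [-0.001, 0.001, 0.002] [1.08, -1.52, 3.44]
(np.float64(582.0471714594047), np.float64(136.267270090644), 31, 1.712) -> [-0.001, 0.001, 0.002] [1.23, -2.23, 3.44]
(np.float64(574.9298955373062), np.float64(135.2613805916347), 31, 1.712) -> [-0.001, 0.001, 0.002] [1.23, -2.95, 3.44]
(np.float64(568.1543306744051), np.float64(132.8615574681271), 31, 1.712) -> [-0.001, 0.001, 0.002] [1.09, -3.65, 3.44]
(np.float64(561.990597260254), np.float64(129.1634740949756), 31, 1.712) -> [-0.001, 0.001, 0.002] [0.81, -4.31, 3.45]
```

View pics/x_w.png

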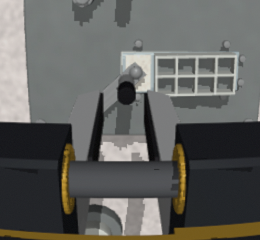

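Call:
drive_tool(series=[[[0, 0, 0, 0.1, 0.03, 2, 22], [0, 0, 0, 0.1, 0.03, 3, 22], [0, 0, 0, 0.1, 0.03, 3.4, 22], [0, 0, 0, 0.1, 0.03, 3.4, 15], [0, 0, 0, 0.1, 0.03, 3.4, 15], [0, 0, 0, 0.39, -0.27, 3.4, 15], [0, 0, 0, 0.8, -0.86, 3.4, 15], [0, 0, 0, 1.08, -1.52, 3.4, 15], [0, 0, 0, 1.23, -2.23, 3.4, 15], [0, 0, 0, 1.23, -2.95, 3.4, 15], [0, 0, 0, 1.09, -3.65, 3.4, 15], [0, 0, 0, 0.81, -4.31, 3.4, 15], [0, 0, 0, 0.81, -4.31, 3.4, 15], [0, 0, 0, 0.81, -4.31, 3.4, 22], [0, 0, 0, 0.81, -4.31, 3.4, 22], [0, 0, 0, 0.81, -4.31, 1, 22], [0, 0, 0, 0.81, -4.31, -1.5, 22], [0, 0, 0, 0.81, -4.31, -1.5, 22], [0, 0, 0, 0.81, -4.31, -1.5, 22]]])

```text
time: 37.2
tool_pos: [0.5628, 0.1293, 0.0809]
ee_rot: [3.141, 0.001, 1.714]
wrist_force: [0.2, -0.8, -1.5]
width: 0.0204
```

```bash
python3 -c "
from clip import *
go(0,[1.52],[70])
wsl('y_w')"
```

```text
t 37.2 tcp [562.8 129.3  80.9] rpy [3.141e+00 1.000e-03 1.714e+00] F [ 0.2 -0.8 -1.5] w 20.4 q [ 0.13  0.2   1.49 -0.    1.45 -0.01]
(np.float64(595.1497141461246), np.float64(205.52209702097167), 70, 1.712) -> [0.001, 0.001, 0.002] [7.09, 4.29, 1.08]
blk 1452 [628.1 293.8] [53.1 27.5] 9.3 stage [41.  77.3] z [20.  22.8 24. ]
blk 1277 [638.9 216.6] [52.9 26.5] 9.0 stage [40.8 -0.6] z [20.4 23.  24. ]
blk 1348 [649.4 139.3] [52.6 26.8] 9.1 stage [ 40.4 -78.7] z [20.  22.8 23.9]
```

View pics/y_w.png

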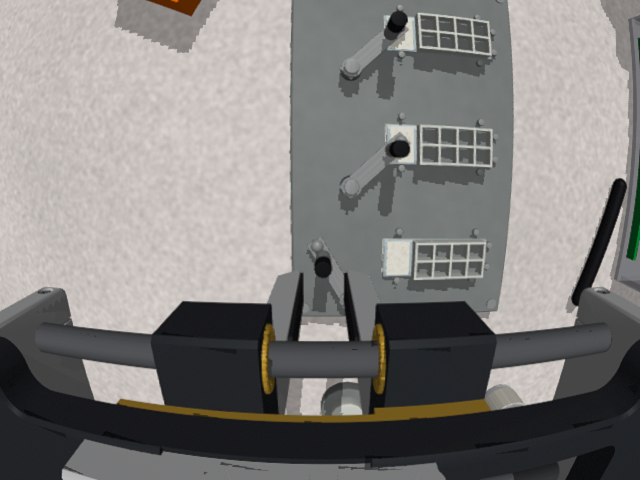

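Clip 1 of 3 is clear (post at (322,265)), slides in place. Next, the middle clip.

Call:
drive_tool(series=[[[0, 0, 0, 2.5, 1.5, 0, 22], [0, 0, 0, 5, 3, 0, 22], [0, 0, 0, 6.8, 4.1, 0.7, 22], [0, 0, 0, 7.09, 4.27, 1.5, 22], [0, 0, 0, 7.09, 4.27, 1.5, 22], [0, 0, 0, 7.09, 4.27, 1.5, 22], [0, 0, 0, 7.09, 4.27, 1.5, 22]]])

```text
time: 37.95
tool_pos: [0.5937, 0.2044, 0.0644]
ee_rot: [-3.139, 0.001, 1.713]
wrist_force: [-0.9, -0.2, -0.1]
width: 0.0203
```

```bash
python3 -c "
from clip import *
go(0,[1.52,1.4,1.2,1.0,.8,.6,.4,.2],[31]*8)
s=robot.snapshot('wrist'); cv2.imwrite('pics/z_w.png',s['img'][180:420,200:460])"
```

```text
t 37.95 tcp [593.7 204.4  64.4] rpy [-3.139e+00  1.000e-03  1.713e+00] F [-0.9 -0.2 -0.1] w 20.3 q [ 0.24  0.32  1.37 -0.    1.45  0.1 ]
(np.float64(595.1497141461246), np.float64(205.52209702097167), 31, 1.712) -> [-0.002, 0.001, 0.001] [0.1, 0.16, 3.34]
(np.float64(591.6348632312721), np.float64(208.02925455753373), 31, 1.712) -> [-0.002, 0.001, 0.001] [0.4, -0.15, 3.34]
(np.float64(585.1927539969423), np.float64(211.2177744098264), 31, 1.712) -> [-0.002, 0.001, 0.001] [0.8, -0.74, 3.34]
(np.float64(578.2455969402914), np.float64(213.06288661934872), 31, 1.712) -> [-0.002, 0.001, 0.001] [1.08, -1.4, 3.34]
(np.float64(571.0703532901464), np.float64(213.4910323848954), 31, 1.712) -> [-0.002, 0.001, 0.001] [1.23, -2.11, 3.35]
(np.float64(563.9530773680478), np.float64(212.4851428858861), 31, 1.712) -> [-0.002, 0.001, 0.001] [1.23, -2.83, 3.35]
(np.float64(557.1775125051468), np.float64(210.08531976237848), 31, 1.712) -> [-0.002, 0.001, 0.001] [1.09, -3.53, 3.35]
(np.float64(551.0137790909957), np.float64(206.387236389227), 31, 1.712) -> [-0.002, 0.001, 0.001] [0.81, -4.19, 3.35]
```

View pics/z_w.png

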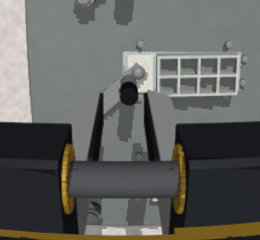

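Call:
drive_tool(series=[[[0, 0, 0, 0.1, 0.18, 2, 22], [0, 0, 0, 0.1, 0.18, 2.9, 22], [0, 0, 0, 0.1, 0.18, 3.3, 22], [0, 0, 0, 0.1, 0.16, 3.3, 15], [0, 0, 0, 0.1, 0.16, 3.3, 15], [0, 0, 0, 0.4, -0.15, 3.3, 15], [0, 0, 0, 0.8, -0.74, 3.3, 15], [0, 0, 0, 1.08, -1.4, 3.3, 15], [0, 0, 0, 1.23, -2.11, 3.3, 15], [0, 0, 0, 1.23, -2.83, 3.3, 15], [0, 0, 0, 1.09, -3.53, 3.3, 15], [0, 0, 0, 0.81, -4.19, 3.3, 15], [0, 0, 0, 0.81, -4.19, 3.3, 15], [0, 0, 0, 0.81, -4.19, 3.3, 22], [0, 0, 0, 0.81, -4.19, 3.3, 22], [0, 0, 0, 0.81, -4.19, 1, 22], [0, 0, 0, 0.81, -4.19, -1.5, 22], [0, 0, 0, 0.81, -4.19, -1.5, 22], [0, 0, 0, 0.81, -4.19, -1.5, 22]]])

```text
time: 39.9
tool_pos: [0.5518, 0.2066, 0.0799]
ee_rot: [-3.141, 0.001, 1.713]
wrist_force: [-0.6, -0.4, -0.7]
width: 0.0203
```

```bash
python3 -c "
from clip import *
go(78,[1.52],[70])"
```

```text
t 39.9 tcp [551.8 206.6  79.9] rpy [-3.141e+00  1.000e-03  1.713e+00] F [-0.6 -0.4 -0.7] w 20.3 q [ 0.26  0.23  1.46 -0.    1.45  0.12]
(np.float64(584.1728959768662), np.float64(282.7458593152231), 70, 1.712) -> [-0.001, 0.001, 0.001] [7.08, 4.28, 0.98]
```

Call:
drive_tool(series=[[[0, 0, 0, 2.5, 1.5, 0, 22], [0, 0, 0, 5, 3, 0, 22], [0, 0, 0, 6.8, 4.1, 0.7, 22], [0, 0, 0, 7.08, 4.27, 1.4, 22], [0, 0, 0, 7.08, 4.27, 1.4, 22], [0, 0, 0, 7.08, 4.27, 1.4, 22], [0, 0, 0, 7.08, 4.27, 1.4, 22]]])

```text
time: 40.6
tool_pos: [0.5838, 0.2817, 0.0657]
ee_rot: [-3.141, 0.001, 1.712]
wrist_force: [0.3, 0.9, -0.0]
width: 0.021
```

```bash
python3 -c "
from clip import *
go(78,[1.52,1.4,1.2,1.0,.8,.6,.4,.2],[31]*8)
s=robot.snapshot('wrist'); cv2.imwrite('pics/z_w2.png',s['img'][180:420,200:460])"
```

```text
t 40.6 tcp [583.8 281.7  65.7] rpy [-3.141e+00  1.000e-03  1.712e+00] F [ 0.3  0.9 -0. ] w 21.0 q [ 0.36  0.37  1.32 -0.    1.46  0.22]
(np.float64(584.1728959768662), np.float64(282.7458593152231), 31, 1.712) -> [-0.001, 0.001, -0.0] [0.1, 0.06, 3.47]
(np.float64(580.6580450620138), np.float64(285.2530168517851), 31, 1.712) -> [-0.001, 0.001, -0.0] [0.4, -0.25, 3.47]
(np.float64(574.215935827684), np.float64(288.4415367040778), 31, 1.712) -> [-0.001, 0.001, -0.0] [0.81, -0.85, 3.47]
(np.float64(567.2687787710332), np.float64(290.2866489136001), 31, 1.712) -> [-0.001, 0.001, -0.0] [1.09, -1.51, 3.47]
(np.float64(560.0935351208882), np.float64(290.7147946791468), 31, 1.712) -> [-0.001, 0.001, -0.0] [1.23, -2.21, 3.47]
(np.float64(552.9762591987896), np.float64(289.7089051801375), 31, 1.712) -> [-0.001, 0.001, -0.0] [1.23, -2.93, 3.47]
(np.float64(546.2006943358886), np.float64(287.3090820566299), 31, 1.712) -> [-0.001, 0.001, -0.0] [1.09, -3.64, 3.48]
(np.float64(540.0369609217375), np.float64(283.6109986834784), 31, 1.712) -> [-0.001, 0.001, -0.0] [0.81, -4.3, 3.48]
```

View pics/z_w2.png

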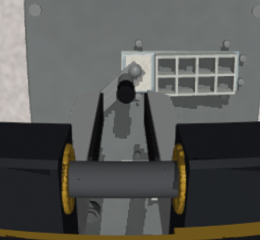

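Call:
drive_tool(series=[[[0, 0, 0, 0.1, 0.04, 2, 22], [0, 0, 0, 0.1, 0.04, 3, 22], [0, 0, 0, 0.1, 0.04, 3.4, 22], [0, 0, 0, 0.1, 0.04, 3.4, 15], [0, 0, 0, 0.1, 0.04, 3.4, 15], [0, 0, 0, 0.4, -0.25, 3.4, 15], [0, 0, 0, 0.81, -0.85, 3.4, 15], [0, 0, 0, 1.09, -1.5, 3.4, 15], [0, 0, 0, 1.23, -2.2, 3.4, 15], [0, 0, 0, 1.23, -2.93, 3.4, 15], [0, 0, 0, 1.09, -3.64, 3.4, 15], [0, 0, 0, 0.81, -4.3, 3.4, 15], [0, 0, 0, 0.81, -4.3, 3.4, 15], [0, 0, 0, 0.81, -4.3, 3.4, 22], [0, 0, 0, 0.81, -4.3, 3.4, 22], [0, 0, 0, 0.81, -4.3, 1, 22], [0, 0, 0, 0.81, -4.3, -2, 22], [0, 0, 0, 0.81, -4.3, -4, 22], [0, 0, 0, 0.81, -4.3, -4, 22]]])

```text
time: 42.55
tool_pos: [0.5428, 0.2847, 0.1103]
ee_rot: [3.134, -0.001, 1.711]
wrist_force: [-0.0, 0.3, 1.1]
width: 0.0208
```

```bash
python3 -c "
from clip import *
b=wd(38.5,78)
plan((*b,100,3.2828))
wsl('aa_w')
s=robot.snapshot('scene'); cv2.imwrite('pics/aa_s.png',s['img'])
s=np.load('aa_w.npz'); W,ok,uv=cloud(s,0,0,640,400,fish=True); k=ok&(W[:,2]>42)&(W[:,2]<56)&(W[:,0]<640)
m=np.zeros((480,640),np.uint8); m[uv[k,1],uv[k,0]]=255
n,l,sta,ce=cv2.connectedComponentsWithStats(m)
for i in range(1,n):
    kk=k&(l[uv[:,1],uv[:,0]]==i)
    if sta[i,4]>15: print('knob',sta[i,4],st(W[kk].mean(0)))
"
```

```text
t 42.55 tcp [542.8 284.7 110.3] rpy [ 3.134e+00 -1.000e-03  1.711e+00] F [-0.   0.3  1.1] w 20.8 q [ 0.39  0.26  1.37 -0.    1.51  0.25]
(np.float64(625.5400388605965), np.float64(294.1418071598468), 100, 3.2828) -> [0.006, 0.005, -1.571] [-0.23, 8.32, 1.08]
blk 445 [781.8 489. ] [31.6 70.7] 31.5 stage [220.6 248.9] z [20.  23.6 27.1]
blk 4017 [414.3 328.8] [49.9 69.8] 69.9 stage [-165.8  142. ] z [25.6 26.5 27.5]
blk 1131 [628.  293.9] [52.7 27. ] 8.9 stage [40.9 77.4] z [20.1 22.8 23.9]
knob 215 [-47.37599724  80.2772777 ]
```

View pics/aa_s.png

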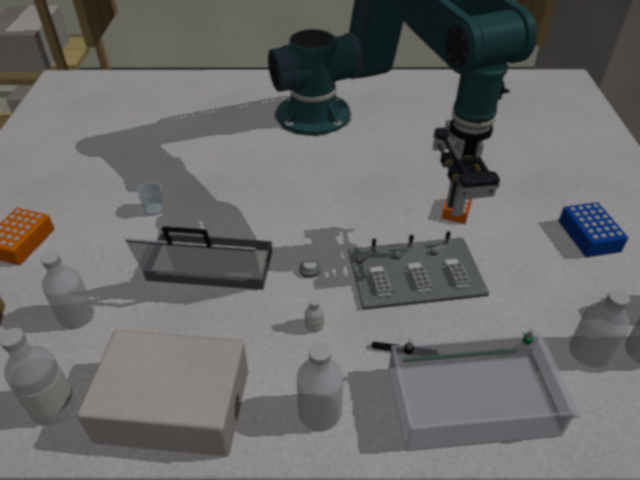

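```bash
python3 -c "
from clip import *
plan((*wd(39.5,-78),100,.1412))
"
```

```text
t 42.65 tcp [540.4 283.8 105.8] rpy [-3.141e+00  1.000e-03  1.711e+00] F [-0.1 -0.4  0.1] w 20.9 q [ 0.39  0.26  1.37 -0.    1.51  0.25]
(np.float64(648.4837234336549), np.float64(139.83501100941146), 100, 0.1412) -> [0.001, 0.001, 1.57] [-15.77, 8.68, 0.6]
```

Call:
drive_tool(series=[[[0, 0, 0.15, -1.5, 0.8, 0, 40], [0, 0, 0.3, -3, 1.6, 0, 40], [0, 0, 0.45, -5, 2.8, 0, 40], [0, 0, 0.6, -7, 4, 0, 40], [0, 0, 0.75, -9, 5, 0, 40], [0, 0, 0.9, -11, 6, 0, 40], [0, 0, 1.05, -13, 7, 0, 40], [0, 0, 1.2, -14.5, 8, 0, 40], [0, 0, 1.35, -15.4, 8.5, 0.3, 40], [0, 0, 1.5, -15.7, 8.65, 0.6, 40], [0, 0, 1.57, -15.77, 8.68, 0.6, 40], [0, 0, 1.57, -15.77, 8.68, 0.6, 40], [0, 0, 1.57, -15.77, 8.68, 0.6, 40], [0, 0, 1.57, -15.77, 8.68, 0.6, 40]]])

```text
time: 44.05
tool_pos: [0.648, 0.1399, 0.0991]
ee_rot: [3.14, 0.002, 0.143]
wrist_force: [0.7, -0.1, -0.2]
width: 0.0378
```

```bash
python3 -c "
from clip import *
wsl('bb_w',box=(500,800,0,400))
plan((*wd(39.5,-78),17,.1412))
"
```

```text
blk 1207 [638.8 216.8] [53. 27.] 9.1 stage [40.7 -0.4] z [20.1 23.  24.1]
blk 1057 [649.5 139.6] [52.8 25.7] 8.6 stage [ 40.5 -78.4] z [20.9 23.2 24.2]
blk 1142 [627.8 293.7] [53.1 27.8] 8.7 stage [40.7 77.3] z [20.  22.7 24. ]
t 44.1 tcp [648.1 140.   99.4] rpy [3.14e+00 1.00e-03 1.43e-01] F [ 0.1 -0.2  0.1] w 37.4 q [ 0.13  0.38  1.23 -0.    1.53  1.56]
(np.float64(648.4837234336549), np.float64(139.83501100941146), 17, 0.1412) -> [0.001, 0.001, 0.001] [0.04, 0.01, 8.24]
```

View pics/bb_w.png

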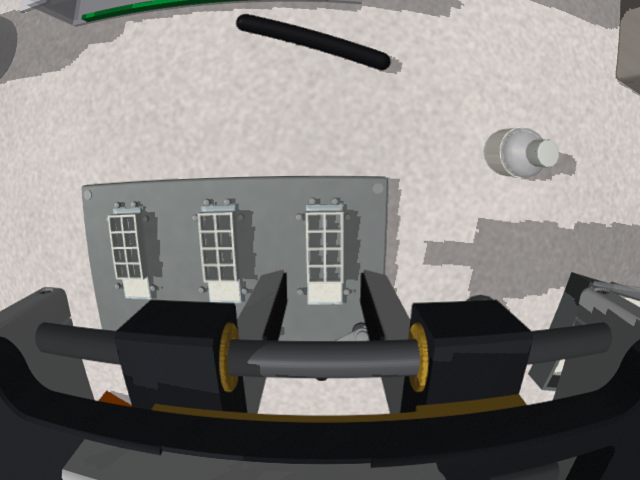

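Call:
drive_tool(series=[[[0, 0, 0, 0.12, 0.04, 3, 40], [0, 0, 0, 0.12, 0.04, 6, 40], [0, 0, 0, 0.12, 0.04, 7.6, 40], [0, 0, 0, 0.12, 0.04, 8.2, 40], [0, 0, 0, 0.12, 0.04, 8.2, 40], [0, 0, 0, 0.12, 0.04, 8.2, 10], [0, 0, 0, 0.12, 0.04, 8.2, 10], [0, 0, 0, 0.12, 0.04, 8.2, 10], [0, 0, 0, 0.12, 0.04, 8.2, 10], [0, 0, 0, 0.12, 0.04, 5, 10], [0, 0, 0, 0.12, 0.04, 1, 10], [0, 0, 0, 0.12, 0.04, 1, 10]]])

```text
time: 45.3
tool_pos: [0.6535, 0.1403, 0.0972]
ee_rot: [3.14, -0.012, 0.143]
wrist_force: [0.4, 0.2, 0.7]
width: 0.0252
```

```bash
cat > case.py <<'E'
from clip import *
C=np.array([585.9,-205.6]); tc=np.radians(-5.83)
CX=np.array([np.cos(tc),np.sin(tc)]); CY=np.array([-CX[1],CX[0]])
def cw(x,y): return C+x*CX+y*CY
def cs(p): d=np.asarray(p)[:2]-C; return np.array([d@CX,d@CY])
E
python3 -c "
from case import *
plan((*cw(4,-70),90,-.1018),(*cw(4,-70),20,-.1018))
"
```

```text
t 45.3 tcp [653.5 140.3  97.2] rpy [ 3.14  -0.012  0.143] F [0.4 0.2 0.7] w 25.2 q [ 0.13  0.38  1.23 -0.    1.52  1.56]
(np.float64(582.7689065240763), np.float64(-275.6442449716251), 90, -0.1018) -> [-0.0, -0.012, 0.244] [-12.91, 40.16, 0.62]
(np.float64(582.7689065240763), np.float64(-275.6442449716251), 20, -0.1018) -> [-0.0, -0.012, 0.244] [-13.0, 40.15, 7.62]
```

Call:
drive_tool(series=[[[0, -0.01, 0.03, -3, 3, 0.3, 10], [0, -0.01, 0.06, -6, 7, 0.6, 10], [0, -0.01, 0.09, -9, 11, 0.6, 10], [0, -0.01, 0.12, -11, 15.5, 0.6, 10], [0, -0.01, 0.15, -12.5, 20, 0.6, 10], [0, -0.01, 0.18, -12.9, 24.5, 0.6, 10], [0, -0.01, 0.21, -12.9, 29, 0.6, 10], [0, -0.01, 0.244, -12.9, 33.5, 0.6, 10], [0, -0.01, 0.244, -12.95, 37, 0.6, 10], [0, -0.01, 0.244, -12.95, 39.3, 0.6, 10], [0, -0.01, 0.244, -12.95, 40.1, 0.6, 10], [0, -0.01, 0.244, -12.95, 40.15, 2.5, 10], [0, -0.01, 0.244, -12.95, 40.15, 5, 10], [0, -0.01, 0.244, -12.95, 40.15, 6, 10], [0, -0.01, 0.244, -12.95, 40.15, 6, 10], [0, -0.01, 0.244, -12.95, 40.15, 6, 10]]])

```text
time: 46.9
tool_pos: [0.5834, -0.275, 0.0366]
ee_rot: [-3.141, -0.003, -0.101]
wrist_force: [0.6, -0.1, 1.2]
width: 0.0249
```

```bash
python3 -c "
from case import *
plan((*cw(4,-70),10,-.1018))
s=robot.snapshot('wrist'); cv2.imwrite('pics/cc_w.png',s['img'])
"
```

```text
t 46.9 tcp [ 583.4 -275.    36.6] rpy [-3.141e+00 -3.000e-03 -1.010e-01] F [ 0.6 -0.1  1.2] w 24.9 q [-0.53  0.38  1.36  0.    1.4   1.14]
(np.float64(582.7689065240763), np.float64(-275.6442449716251), 10, -0.1018) -> [-0.0, -0.003, 0.001] [-0.06, 0.07, 2.66]
```

View pics/cc_w.png

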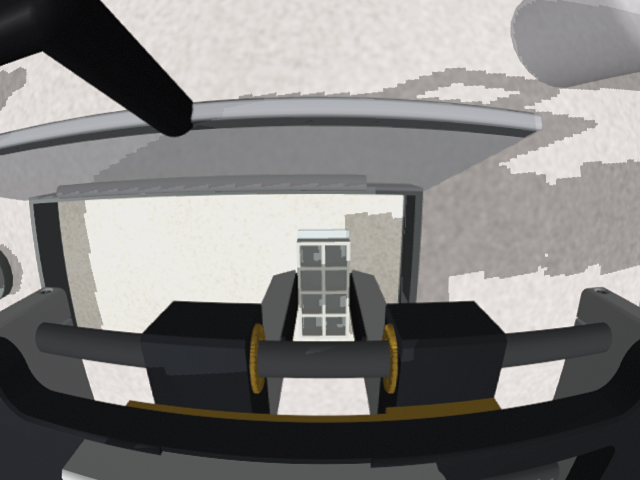

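Call:
drive_tool(series=[[[0, 0, 0, -0.05, 0.05, 1, 10], [0, 0, 0, -0.05, 0.05, 1.8, 10], [0, 0, 0, -0.05, 0.05, 2.3, 10], [0, 0, 0, -0.05, 0.05, 2.6, 10], [0, 0, 0, -0.05, 0.05, 2.7, 10], [0, 0, 0, -0.05, 0.05, 2.72, 10], [0, 0, 0, -0.05, 0.05, 2.72, 10]]])

```text
time: 47.65
tool_pos: [0.5829, -0.2755, 0.0115]
ee_rot: [-3.142, -0.003, -0.101]
wrist_force: [-2.6, 2.5, 6.0]
width: 0.0254
```

Call:
drive_tool(series=[[[0, 0, 0, 0, 0, 0, 30], [0, 0, 0, 0, 0, 0, 40], [0, 0, 0, 0, 0, 0, 40], [0, 0, 0, 0, 0, -2, 40], [0, 0, 0, 0, 0, -5, 40], [0, 0, 0, 0, 0, -9, 40], [0, 0, 0, 0, 0, -9, 40]]])

```text
time: 48.35
tool_pos: [0.5862, -0.2776, 0.1089]
ee_rot: [3.136, -0.015, -0.101]
wrist_force: [1.3, 0.2, 1.0]
width: 0.0378
```

```bash
python3 -c "
from case import *
wsl('dd_w',z0=9,z1=20,box=(500,660,-340,-80))
plan((*wd(39.5,0),100,.1412))
"
```

```text
blk 1026 [ 582.1 -275.2] [25.6 52.7] 84.7 stage [ -84.7 -479.6] z [11.3 15.1 16. ]
t 48.4 tcp [ 584.9 -276.8  105.6] rpy [ 3.138 -0.01  -0.101] F [-0.4 -0.  -0.2] w 37.5 q [-0.53  0.33  1.28  0.    1.52  1.14]
(np.float64(637.5069052643966), np.float64(217.05877330366283), 100, 0.1412) -> [0.005, -0.01, -0.242] [0.27, -49.67, 0.4]
```

View pics/dd_w.png

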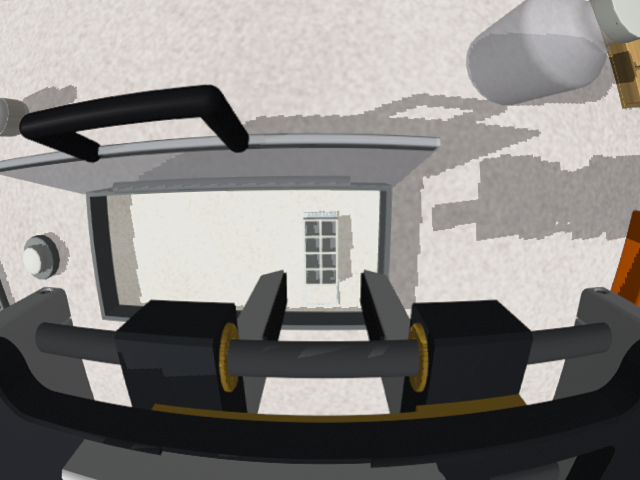

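Call:
drive_tool(series=[[[0.004, -0.008, -0.03, -1, -4, 0.2, 40], [0.004, -0.008, -0.06, -1, -8.5, 0.2, 40], [0.004, -0.008, -0.09, -1, -13, 0.2, 40], [0.004, -0.008, -0.12, -1, -17.5, 0.2, 40], [0.004, -0.008, -0.15, -1, -22, 0.2, 40], [0.004, -0.008, -0.18, -1, -26.5, 0.2, 40], [0.004, -0.008, -0.21, -1, -31, 0.2, 40], [0.004, -0.008, -0.242, -0.5, -35.5, 0.2, 40], [0.004, -0.008, -0.242, 0, -40, 0.2, 40], [0.004, -0.008, -0.242, 0.2, -44.5, 0.2, 40], [0.004, -0.008, -0.242, 0.3, -48, 0.4, 40], [0.004, -0.008, -0.242, 0.3, -49.4, 0.4, 40], [0.004, -0.008, -0.242, 0.3, -49.67, 0.4, 40], [0.004, -0.008, -0.242, 0.3, -49.67, 0.4, 40], [0.004, -0.008, -0.242, 0.3, -49.67, 0.4, 40]]])

```text
time: 49.9
tool_pos: [0.6379, 0.2151, 0.0998]
ee_rot: [3.14, -0.001, 0.139]
wrist_force: [-0.2, -0.4, 0.9]
width: 0.0379
```

```bash
python3 -c "
from case import *
wsl('ee_w',box=(500,800,0,400))
plan((*wd(40,0),17,.1412))
"
```

```text
blk 265 [740.5  21.2] [35.6 15.9] 8.0 stage [ 113.9 -208.4] z [19.8 23.5 27.1]
blk 1208 [627.8 293.8] [52.8 27.3] 9.4 stage [40.7 77.4] z [20.2 23.  24.1]
blk 1017 [639.  216.8] [51.9 25.5] 8.6 stage [40.9 -0.5] z [20.9 23.2 24.1]
t 49.95 tcp [638.  215.1 100.1] rpy [ 3.14e+00 -2.00e-03  1.39e-01] F [ 0.2  0.7 -0.2] w 37.7 q [ 0.24  0.4   1.2  -0.    1.54  1.67]
(np.float64(638.0019293816673), np.float64(217.12913752269654), 17, 0.1412) -> [0.001, -0.002, -0.002] [0.01, -0.22, 8.31]
```

View pics/ee_w.png

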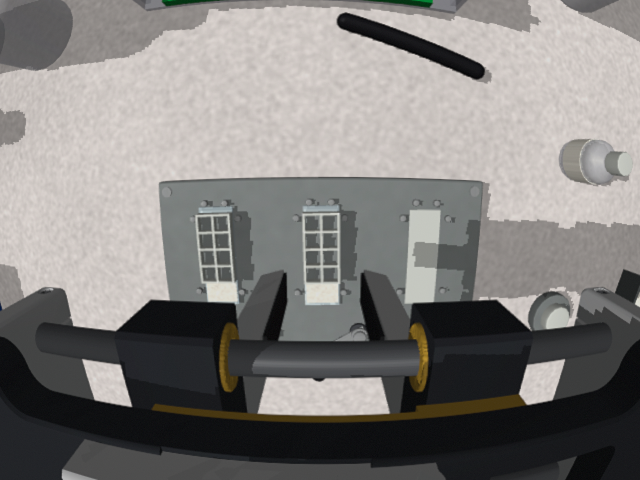

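Call:
drive_tool(series=[[[0, 0, 0, 0.12, -0.17, 3, 40], [0, 0, 0, 0.12, -0.17, 6, 40], [0, 0, 0, 0.12, -0.17, 7.6, 40], [0, 0, 0, 0.12, -0.17, 8.3, 40], [0, 0, 0, 0.12, -0.17, 8.3, 40], [0, 0, 0, 0.12, -0.17, 8.3, 10], [0, 0, 0, 0.12, -0.17, 8.3, 10], [0, 0, 0, 0.12, -0.17, 8.3, 10], [0, 0, 0, 0.12, -0.17, 8.3, 10], [0, 0, 0, 0.12, -0.17, 5, 10], [0, 0, 0, 0.12, -0.17, 1, 10], [0, 0, 0, 0.12, -0.17, 1, 10]]])

```text
time: 51.15
tool_pos: [0.6429, 0.2181, 0.098]
ee_rot: [-3.141, -0.015, 0.139]
wrist_force: [-0.6, -0.5, -0.4]
width: 0.0258
```

```bash
python3 -c "
from case import *
plan((*cw(4,0),90,-.1018),(*cw(4,0),35,-.1018))
"
```

```text
t 51.15 tcp [642.9 218.1  98. ] rpy [-3.141 -0.015  0.139] F [-0.6 -0.5 -0.4] w 25.8 q [ 0.24  0.4   1.2  -0.    1.52  1.68]
(np.float64(589.8793106380066), np.float64(-206.0063088065103), 90, -0.1018) -> [-0.002, -0.015, 0.241] [-11.15, 41.26, 0.63]
(np.float64(589.8793106380066), np.float64(-206.0063088065103), 35, -0.1018) -> [-0.002, -0.015, 0.241] [-11.23, 41.26, 6.12]
```

Call:
drive_tool(series=[[[0, -0.013, 0.03, -3, 3, 0.3, 10], [0, -0.013, 0.06, -6, 7, 0.6, 10], [0, -0.013, 0.09, -8.5, 11, 0.6, 10], [0, -0.013, 0.12, -10.5, 15.5, 0.6, 10], [0, -0.013, 0.15, -11.2, 20, 0.6, 10], [0, -0.013, 0.18, -11.2, 24.5, 0.6, 10], [0, -0.013, 0.21, -11.2, 29, 0.6, 10], [0, -0.013, 0.241, -11.2, 33.5, 0.6, 10], [0, -0.013, 0.241, -11.2, 37.5, 0.6, 10], [0, -0.013, 0.241, -11.2, 40.2, 0.6, 10], [0, -0.013, 0.241, -11.2, 41.1, 0.6, 10], [0, -0.013, 0.241, -11.2, 41.26, 2.5, 10], [0, -0.013, 0.241, -11.2, 41.26, 5, 10], [0, -0.013, 0.241, -11.2, 41.26, 6, 10], [0, -0.013, 0.241, -11.2, 41.26, 6, 10], [0, -0.013, 0.241, -11.2, 41.26, 6, 10]]])

```text
time: 52.75
tool_pos: [0.5905, -0.2053, 0.0367]
ee_rot: [-3.139, -0.002, -0.101]
wrist_force: [0.7, -0.2, 0.2]
width: 0.0254
```

```bash
python3 -c "
from case import *
plan((*cw(4,0),10,-.1018))
s=robot.snapshot('wrist'); cv2.imwrite('pics/ff_w.png',s['img'])
"
```

```text
t 52.75 tcp [ 590.5 -205.3   36.7] rpy [-3.139e+00 -2.000e-03 -1.010e-01] F [ 0.7 -0.2  0.2] w 25.4 q [-0.43  0.34  1.41  0.    1.39  1.24]
(np.float64(589.8793106380066), np.float64(-206.0063088065103), 10, -0.1018) -> [-0.002, -0.002, 0.001] [-0.06, 0.09, 2.67]
```

View pics/ff_w.png

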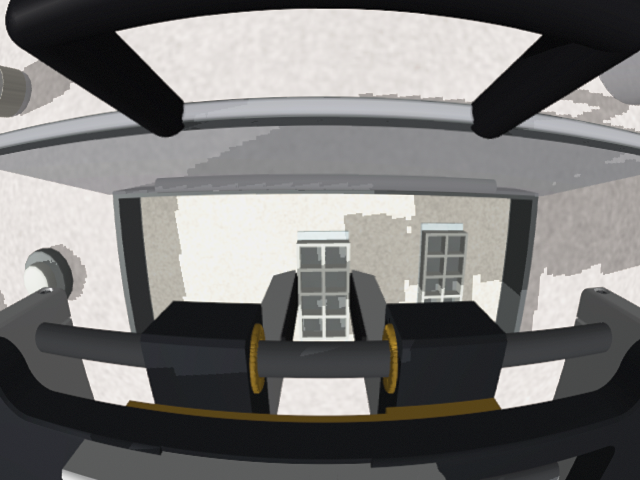

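Call:
drive_tool(series=[[[0, 0, 0, -0.05, 0.05, 1, 10], [0, 0, 0, -0.05, 0.05, 1.8, 10], [0, 0, 0, -0.05, 0.05, 2.3, 10], [0, 0, 0, -0.05, 0.05, 2.5, 10], [0, 0, 0, -0.05, 0.05, 2.6, 10], [0, 0, 0, -0.05, 0.05, 2.6, 10], [0, 0, 0, -0.05, 0.05, 2.6, 30], [0, 0, 0, -0.05, 0.05, 2.55, 40], [0, 0, 0, -0.05, 0.05, 2.5, 40], [0, 0, 0, -0.05, 0.05, 0, 40], [0, 0, 0, -0.05, 0.05, -3, 40], [0, 0, 0, -0.05, 0.05, -6.5, 40], [0, 0, 0, -0.05, 0.05, -6.5, 40]]])

```text
time: 54.1
tool_pos: [0.5938, -0.2078, 0.1096]
ee_rot: [3.139, -0.016, -0.101]
wrist_force: [0.8, 0.3, 0.7]
width: 0.0376
```

```bash
python3 -c "
from case import *
wsl('gg_w',z0=9,z1=20,box=(500,660,-340,-80))
plan((*wd(39.5,78),100,.1412))
"
```

```text
blk 1048 [ 589.3 -205.8] [25.6 52.8] 84.7 stage [ -67.7 -411.9] z [11.7 15.  16.1]
blk 1203 [ 581.7 -275.3] [27.1 52.7] 84.8 stage [ -85.1 -479.6] z [10.9 14.7 16. ]
t 54.15 tcp [ 592.4 -207.1  106.5] rpy [ 3.141 -0.011 -0.101] F [-0.2  0.2 -0.5] w 38.1 q [-0.43  0.29  1.33  0.    1.51  1.24]
(np.float64(626.5300870951382), np.float64(294.2825355979142), 100, 0.1412) -> [0.002, -0.011, -0.242] [-1.66, -50.23, 0.59]
```

View pics/gg_w.png

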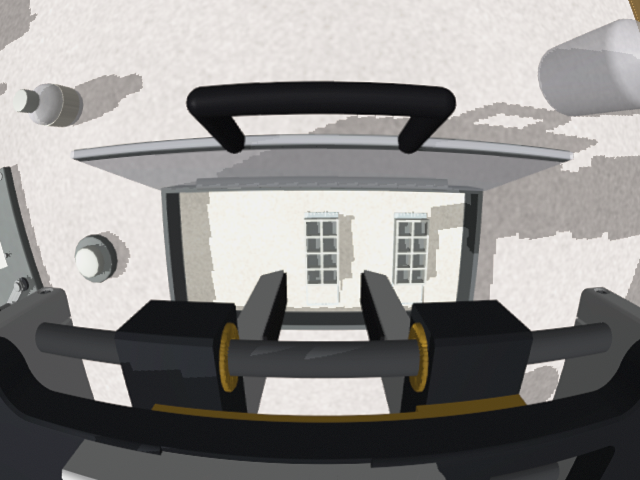

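Two slides are flat in the case. Third one next.

Call:
drive_tool(series=[[[0.002, -0.01, -0.03, -0.5, -4, 0.2, 40], [0.002, -0.01, -0.06, -0.8, -8.5, 0.2, 40], [0.002, -0.01, -0.09, -1, -13, 0.2, 40], [0.002, -0.01, -0.12, -1, -17.5, 0.2, 40], [0.002, -0.01, -0.15, -1, -22, 0.2, 40], [0.002, -0.01, -0.18, -1, -26.5, 0.2, 40], [0.002, -0.01, -0.21, -1, -31, 0.2, 40], [0.002, -0.01, -0.242, -1.2, -35.5, 0.2, 40], [0.002, -0.01, -0.242, -1.5, -40, 0.3, 40], [0.002, -0.01, -0.242, -1.6, -44.5, 0.4, 40], [0.002, -0.01, -0.242, -1.66, -48, 0.6, 40], [0.002, -0.01, -0.242, -1.66, -49.9, 0.6, 40], [0.002, -0.01, -0.242, -1.66, -50.23, 0.6, 40], [0.002, -0.01, -0.242, -1.66, -50.23, 0.6, 40], [0.002, -0.01, -0.242, -1.66, -50.23, 0.6, 40]]])

```text
time: 55.65
tool_pos: [0.6267, 0.2924, 0.0997]
ee_rot: [3.14, -0.0, 0.139]
wrist_force: [0.4, 0.1, -0.5]
width: 0.0374
```

```bash
python3 -c "
from case import *
wsl('hh_w',box=(500,800,0,400))
plan((*wd(40.5,78),17,.1412))
"
```

```text
blk 1048 [627.9 294. ] [52.2 25.4] 8.5 stage [40.8 77.6] z [20.8 23.1 24.2]
t 55.7 tcp [626.9 292.3 100. ] rpy [ 3.141e+00 -1.000e-03  1.390e-01] F [ 0.2 -0.3  0.1] w 37.7 q [ 0.35  0.44  1.15 -0.    1.56  1.79]
(np.float64(627.5201353296799), np.float64(294.4232640359816), 17, 0.1412) -> [0.001, -0.001, -0.002] [0.09, -0.21, 8.3]
```

View pics/hh_w.png

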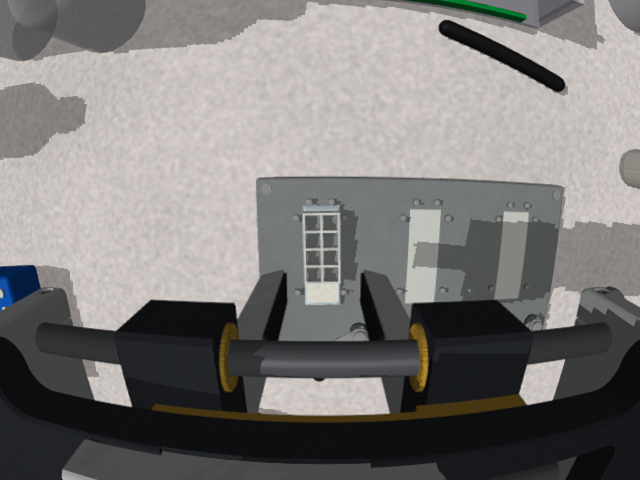

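Call:
drive_tool(series=[[[0, 0, 0, 0.12, -0.17, 3, 40], [0, 0, 0, 0.12, -0.17, 6, 40], [0, 0, 0, 0.12, -0.17, 7.6, 40], [0, 0, 0, 0.12, -0.17, 8.3, 40], [0, 0, 0, 0.12, -0.17, 8.3, 40], [0, 0, 0, 0.12, -0.17, 8.3, 10], [0, 0, 0, 0.12, -0.17, 8.3, 10], [0, 0, 0, 0.12, -0.17, 8.3, 10], [0, 0, 0, 0.12, -0.17, 8.3, 10], [0, 0, 0, 0.12, -0.17, 5, 10], [0, 0, 0, 0.12, -0.17, 1, 10], [0, 0, 0, 0.12, -0.17, 1, 10]]])

```text
time: 56.9
tool_pos: [0.6316, 0.2958, 0.0981]
ee_rot: [-3.139, -0.014, 0.139]
wrist_force: [1.2, -0.3, 0.2]
width: 0.0254
```

```bash
python3 -c "
from case import *
plan((*cw(4,68),90,-.1018),(*cw(4,68),35,-.1018))
"
```

```text
t 56.9 tcp [631.6 295.8  98.1] rpy [-3.139 -0.014  0.139] F [ 1.2 -0.3  0.2] w 25.4 q [ 0.36  0.44  1.15 -0.    1.54  1.79]
(np.float64(596.7865603486816), np.float64(-138.35802796039877), 90, -0.1018) -> [-0.004, -0.014, 0.241] [-9.48, 42.51, 0.58]
(np.float64(596.7865603486816), np.float64(-138.35802796039877), 35, -0.1018) -> [-0.004, -0.014, 0.241] [-9.56, 42.52, 6.08]
```

Call:
drive_tool(series=[[[0, -0.013, 0.03, -3, 3, 0.3, 10], [0, -0.013, 0.06, -6, 7, 0.6, 10], [0, -0.013, 0.09, -8, 11, 0.6, 10], [0, -0.013, 0.12, -9.5, 15.5, 0.6, 10], [0, -0.013, 0.15, -9.5, 20, 0.6, 10], [0, -0.013, 0.18, -9.5, 24.5, 0.6, 10], [0, -0.013, 0.21, -9.5, 29, 0.6, 10], [0, -0.013, 0.241, -9.5, 33.5, 0.6, 10], [0, -0.013, 0.241, -9.5, 38, 0.6, 10], [0, -0.013, 0.241, -9.52, 41.2, 0.6, 10], [0, -0.013, 0.241, -9.52, 42.3, 0.6, 10], [0, -0.013, 0.241, -9.52, 42.52, 2.5, 10], [0, -0.013, 0.241, -9.52, 42.52, 5, 10], [0, -0.013, 0.241, -9.52, 42.52, 6, 10], [0, -0.013, 0.241, -9.52, 42.52, 6, 10], [0, -0.013, 0.241, -9.52, 42.52, 6, 10]]])

```text
time: 58.5
tool_pos: [0.5974, -0.1375, 0.0363]
ee_rot: [-3.138, -0.0, -0.101]
wrist_force: [0.8, 0.2, 0.4]
width: 0.0253
```

```bash
python3 -c "
from case import *
plan((*cw(4,68),10,-.1018))
s=robot.snapshot('wrist'); cv2.imwrite('pics/ii_w.png',s['img'])
"
```

```text
t 58.5 tcp [ 597.4 -137.5   36.3] rpy [-3.138 -0.    -0.101] F [0.8 0.2 0.4] w 25.3 q [-0.32  0.31  1.45  0.    1.38  1.35]
(np.float64(596.7865603486816), np.float64(-138.35802796039877), 10, -0.1018) -> [-0.004, -0.0, 0.001] [-0.05, 0.1, 2.63]
```

View pics/ii_w.png

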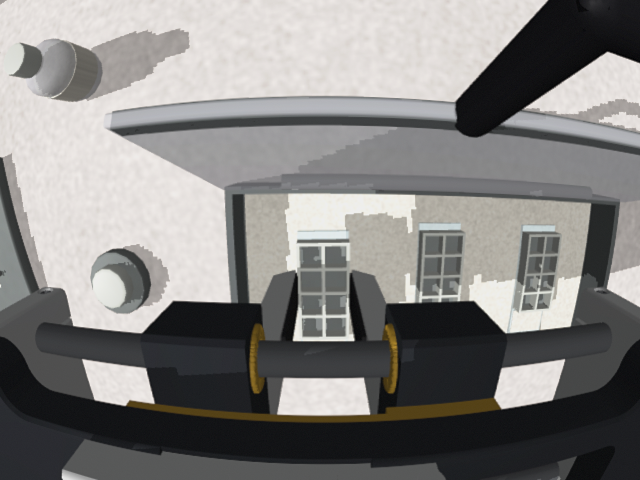

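Call:
drive_tool(series=[[[0, 0, 0, -0.05, 0.08, 1, 10], [0, 0, 0, -0.05, 0.08, 1.8, 10], [0, 0, 0, -0.05, 0.08, 2.3, 10], [0, 0, 0, -0.05, 0.08, 2.5, 10], [0, 0, 0, -0.05, 0.08, 2.57, 10], [0, 0, 0, -0.05, 0.08, 2.57, 10], [0, 0, 0, -0.05, 0.08, 2.57, 30], [0, 0, 0, -0.05, 0.08, 2.52, 40], [0, 0, 0, -0.05, 0.08, 2.5, 40], [0, 0, 0, -0.05, 0.08, 0, 40], [0, 0, 0, -0.05, 0.08, -3, 40], [0, 0, 0, -0.05, 0.08, -6.5, 40], [0, 0, 0, -0.05, 0.08, -6.5, 40]]])

```text
time: 59.85
tool_pos: [0.6009, -0.14, 0.1089]
ee_rot: [-3.141, -0.014, -0.101]
wrist_force: [1.1, -0.6, 1.1]
width: 0.0373
```

```bash
python3 -c "
from case import *
wsl('jj_w',z0=9,z1=20,box=(500,660,-340,-80))
plan((350,0,250,-.1))
"
```

```text
blk 1002 [ 596.4 -138.1] [25.2 52.9] 84.5 stage [ -51.2 -345.8] z [11.4 15.  16.1]
blk 1189 [ 589.1 -205.9] [26.9 52.7] 85.2 stage [ -67.9 -411.9] z [10.6 14.8 16. ]
blk 1252 [ 582.1 -275. ] [27.5 52.1] 85.8 stage [ -84.6 -479.4] z [10.1 14.4 15.9]
t 59.9 tcp [ 599.4 -139.5  105.9] rpy [-3.14  -0.009 -0.101] F [0.2 0.1 0.2] w 37.9 q [-0.32  0.26  1.37  0.    1.5   1.35]
(350, 0, 250, -0.1) -> [-0.002, -0.009, -0.001] [-26.08, -11.4, -14.64]
```

View pics/jj_w.png

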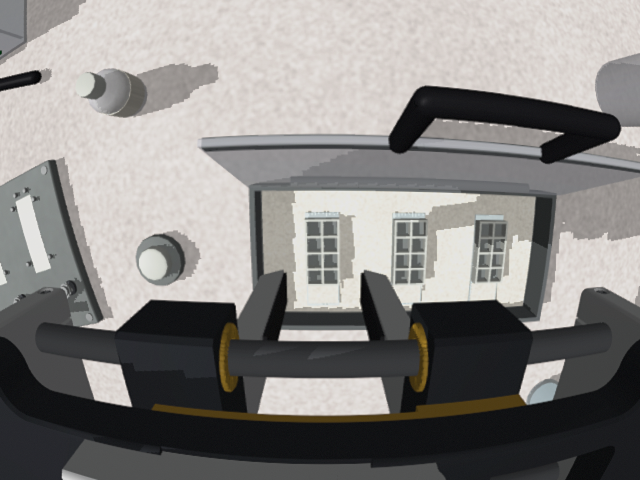

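Call:
drive_tool(series=[[[0, 0, 0, -3, -1, -4, 40], [0, 0, 0, -7, -3, -8, 40], [0, 0, 0, -12, -5, -11, 40], [0, 0, 0, -17, -7.5, -14, 40], [0, 0, 0, -22, -10, -14.6, 40], [0, 0, 0, -25, -11, -14.6, 40], [0, 0, 0, -26, -11.4, -14.6, 40], [0, 0, 0, -26, -11.4, -14.6, 40], [0, 0, 0, -26, -11.4, -14.6, 40]]])

```text
time: 60.8
tool_pos: [0.3506, 0.0001, 0.2488]
ee_rot: [-3.14, -0.009, -0.1]
wrist_force: [0.5, -0.6, -0.6]
width: 0.0376
```

```bash
python3 -c "
from case import *
wsl('kk_t','top',9,20,box=(500,660,-340,-80))
s=np.load('kk_t.npz'); W,ok,uv=cloud(s,120,150,300,290); k=ok&(W[:,2]>38)&(W[:,2]<60)
m=np.zeros((480,640),np.uint8); m[uv[k,1],uv[k,0]]=255
n,l,sta,ce=cv2.connectedComponentsWithStats(m)
for i in range(1,n):
    kk=k&(l[uv[:,1],uv[:,0]]==i)
    if sta[i,4]>8: print('knob',sta[i,4],st(W[kk].mean(0)))
for p in [(596.4,-138.1),(589.1,-205.9),(582.1,-275)]: print(cs(p))
"
```

```text
blk 204 [ 594.8 -138.5] [26.  57.8] 85.0 stage [ -52.9 -346. ] z [ 9.5 14.6 17. ]
blk 238 [ 586.2 -205.8] [26.5 56.3] 85.2 stage [ -70.8 -411.4] z [ 9.4 14.3 16.9]
blk 249 [ 582.2 -275.6] [27.  53.9] 84.7 stage [ -84.6 -479.9] z [ 9.5 14.2 17.1]
knob 30 [-48.52266208 -77.32240021]
knob 33 [-48.69047474   0.25091224]
knob 36 [-48.79601804  77.71777495]
[ 3.58922931 68.21742763]
[3.21392167 0.02659875]
[  3.26911269 -69.42703294]
```

View pics/kk_t.png

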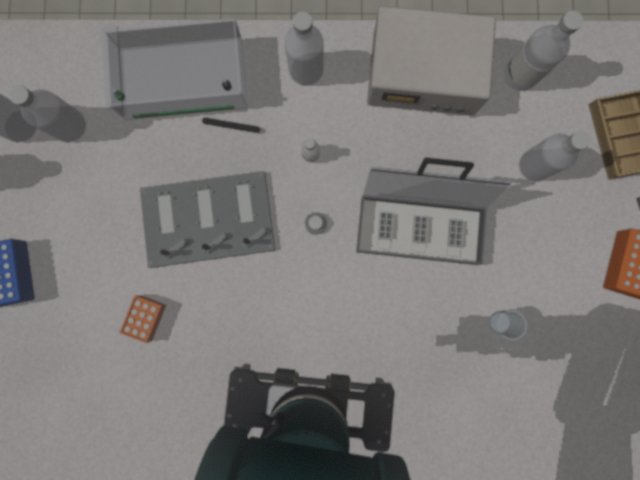

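```bash
python3 -c "
from bench import robot
print(robot.close_job())"
```

```text
the job is handed in; nothing more can be done
None
```

I did the whole task in about 61 s of the 210 s allowed and handed the job in. No verdict was reported, so the results below are my own measurements.

- **Lid:** it is open and leaning back past upright, as seen in the last pictures. I judged it by eye and did not measure its angle.
- **Slides on the stage:** all three lay home in their bays with the bare glass end under the clip. The clip posts read close to 1.5 rad. The clips pushed the slides about 2 mm further back, towards the far pins, which is inside the 8 mm limit.
- **Key:** it bottomed out at 12.5 N with about 6 mm of travel. A picture taken just afterwards showed all three slides still clipped.
- **Clips afterwards:** all three are back at the front, at about 0.2 rad.
- **Slides in the case:** the three lie flat, wells up and side by side, at y of about +68, 0 and -69 mm in the case, with their tops 16 mm above the bench as expected on the floor. The top camera and the wrist camera disagreed by up to 3 mm along x for the slides. That does not matter with these margins.
- **Bystanders:** the dropper bottle, tip rack and beaker look unmoved in the last top picture, and the arm was well clear of everything at the end.

I saw no slide knocked aside and no slackening of the grip, and no check failed.

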